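Orient a headed pin in the gravity chute and set it under the press

ROBOT

A 6-joint arm with a two-finger parallel gripper is mounted at the origin on the work surface. World frame = base frame: x ahead of the robot, y to its left, z up, the work surface at z = 0. Lengths are in m, angles in rad, forces in N, time in s.
With the tool pointing down it reaches from about 0.4 to 0.825 m from the base axis. Payload 7 kg.
Tool frame: the origin (TCP) lies on the centre line of the jaws, within the pads' length; the fingertips stand 22 mm ahead of it and the grasp point (between the pads) lies 3 mm ahead of it (arm.tcp_to_tips is the distance from the TCP to the fingertips, in m); z points along the fingers, y is the line along which they close (so a half turn about z gives the same grasp; the last joint's range is limited). The gripper opens to 88 mm and grips with 3 to 60 N. Pads are 19 mm wide; open, the fingers measure 130 mm over their backs; the gripper's body (78 mm by 193 mm) begins 47 mm behind the grasp point.
Start: joints at [1.542, 0.359, 0.012, 0, -1.224, -0.288], TCP at [0.21, 0.641, 0.249] pointing down, gripper open.
Joint ranges: [-3.07, 3.07], [-1.43, 2.12], [-1.02, 1.25], [-3.03, 1.67], [-3.05, -0], [-3.03, 3.03]. Speed limits (rad/s): [2.39, 2.39, 3.01, 3.14, 3.14, 3.14].

INTERFACE

Orientations are given as [roll, pitch, yaw] about the fixed x, y, z axes, in that order (R = Rz(yaw) Ry(pitch) Rx(roll)).
In Python, from station import arm gives the robot as it stands.
- The arm moves only by the tool jog_arm, never from a script. Its argument "targets" is a list of rows, each an object of numbers: "dx", "dy", "dz": the shift along the tool's x, y, z in mm; "rx", "ry", "rz": the turn, a rotation vector about the tool's x, y, z in rad; "gripper": the closure, from 0 (fully open) to 1 (shut). In form: [{"dx": .., "dy": .., "dz": .., "rx": .., "ry": .., "rz": .., "gripper": ..}, ...]. A call has exactly 8 rows; each row is the pose to reach, as a shift and turn from the pose commanded when the call began, along the tool's axes at that moment; what a row does not reach only later rows make up. A row lasts 1/12 s, in which the tool goes at most 41.7 mm and 7.16 degrees, less where a joint would pass 70% of its speed; a pose out of reach is approached as far as the arm can. A call with a gripper value outside its range is refused whole. The fingers move at their own pace and stop on an object; "force" is the grip in N (left out, the last holds). Time passes only in rows, so rows that repeat a pose let the fingers close, or fill a call up. It gives the time, the measured TCP pose, the force, the opening and the grip force at its end, in the units of the state.
- arm.get_state(): the state, without advancing time (a new reading comes with each control period).
- arm.grab_frame(name): name is "side" or "top" or "wrist"; returns a dict with "frame" (480x640x3 uint8, red, green, blue), "z_map" (480x640 float32, m along the optical axis (not along the pixel's ray), 0 where there is no reading), "fx", "fy", "cx", "cy" (pixels), "distortion" ([k1, k2, p1, p2, k3] as OpenCV has them; the pictures are not rectified), "view" (4x4, takes a point from world to camera coordinates). Camera axes: x right, y down, z forward; pixel columns grow to the right and rows downward; lengths in m; the calibration is good to about 2 mm. A picture is of the moment at which its call begins.
- arm.job_done(): hands the job in; it is judged then, once.
The state is a dict: "t": time; "q": joint angles; "qd": joint speeds; "joint_efforts": joint torques, N m; "eef_pos": TCP position; "ee_rot": TCP orientation; "force": force on the tool from outside, world axes, zero at the start; "moment": the same for the moment, N m; "width": finger opening in m; "gripper_force": force on a finger pad.
Only numpy, scipy, OpenCV 4.12 (cv2) and the standard library are available. Lean on these libraries where they do the work, as an engineer would, in place of code of your own. Each camera call takes 0.05 s, during which the arm holds its last target. There are 200 camera calls.

TASK

Feed the long headed pin into the funnel at the top of the orienting chute so that it slides down and comes to rest hanging head up at the chute's bottom stop, and let go of it. Then take it from there by its head and load it into the slot of the press shuttle's nest, pushed back to the closed end of the slot and resting upright on the underside of its head; let go, and only then push the shuttle in by its knob, fully home under the ram, with the pin still seated. Leave the other things on the bench where they are.

Things in the scene. Friction and masses are not known exactly. Their poses are not given: they have to be found in the camera images.
- pin: long headed steel pin, 135 g: round head 28 mm across, 14 mm thick, on a round shank 14 mm across, 56 mm long. Origin: on the axis at the head's underside; z runs from tip to head (head top z = +14 mm, tip z = -56 mm). Starts lying on the bench on its head's rim and its tip, axis inclined 7 deg with the tip low, origin 14 mm above the bench; can roll
- chute: orienting chute, fixed, place and yaw vary: two rails with an open 17.5 mm slot between them, sloping down 20 deg along its own +x; slippery. Origin: underside centre of its 270 x 110 mm base plate, z up. A pin laid along the slot in the funnel, either way round, drops its shank through the slot, hangs by its head and slides down by itself within a second
- chute_funnel (a point): middle of the funnel (upper end of the chute), on the slot's centre line, level with the rail tops, about 155 mm above the bench. The funnel reaches 49 mm (horizontally) up- and downhill of it; its flanks rise outwards at 25 deg from the slot's edges, 33 mm to each side (4 mm up at 20 mm). A plate 21 mm high closes its uphill end; 16 mm high side guides flare into its lower 33 mm
- chute_stop (a point): where the pin's origin lies when it hangs at the bottom stop: slot centre, level with the rail tops, 86 mm above the bench. The pin stands square to the rails there, its top leaning 20 deg towards the chute's +x, up to 1.8 mm off to a side. Beside the head is free (rails end 14 mm from the centre line, side guides 38 mm uphill); a 27 mm wide stop tab, 23 mm high, stands 16 mm downhill
- press: dark grey bench arbor press, fixed, place and yaw vary: C-frame with ram and hand lever, and in front a guide plate carrying the shuttle. Origin: on the bench below the ram; +x is the way the shuttle slides in, z up. The ram's guide reaches 25 mm and the head 30 mm ahead (-x) of the ram's axis; the ram's tip is 138 mm above the bench
- shuttle (a joint): travel of the shuttle along the press's +x, in m: 0 = fully out, 0.110 = fully home on its end stop, nest under the ram. Starts 0 to 25 mm in; about 4 N of friction; stays where it is left
- nest_seat (a point): where the pin's origin lies when seated: on the nest's top face, 102 mm above the bench. The nest is a dark steel block on the shuttle, 60 mm wide, 63 mm high (plate below it 39 mm above the bench), with a 17 mm wide slot through its full height, open to the press's -x: closed end 7 mm beyond the seat (+x), open front 26 mm before it, widened to 25 mm over the first 8 mm
- shuttle_knob (a point): middle of the shuttle's upright black knob, 28 mm across, 30 mm high, centre 70 mm above the bench, on a short post 120 mm ahead (press -x) of the nest seat; nothing beside it
- short_pin: bystander: the same kind of pin but with a shank only 30 mm long (44 mm in all), lying on the bench; same origin and axes as the long pin. Leave it
- dowel: bystander: plain steel dowel without a head, 14 mm across, 80 mm long, lying on the bench; origin under its middle, x along it. Leave it
- handset: bystander: black rugged handset lying flat, 150 x 82 x 28 mm; origin under its middle, x along its length. Leave it
- driver: bystander: yellow electric screwdriver lying down, about 200 mm long, 39 mm high; origin under it near the middle, x along it towards the bit. Leave it
- scanner: bystander: grey and black barcode scanner lying down, about 185 mm long, 62 mm wide, 48 mm high; origin under it near the middle, x towards its window. Leave it
- wrench: bystander: steel wrench lying flat behind the chute, 160 mm long; origin under its middle. Leave it
- cup: bystander: small grey open cup, 68 mm across, 55 mm high; origin under its middle. Leave it
There are look-alikes about, which are no part of the job. Leave any brown or orange look-alike of the pin alone.

How it is judged:
By the outcome, as a careful person would: the job done as asked, in the order asked, and still so for the second after the job is handed in, with the robot touching nothing.
It also fails if it takes over 64 s, if anything falls off the work surface, if the arm or the gripper's body presses on something with over 40 N, if the wrist force passes 120 N, or if a joint passes its speed limit or range.

## Working session

There is one attempt and no reset: what is moved stays moved. The work goes in short steps, Python scripts to look and compute and a tool call to move; the robot and the scene stay as the last step left them, time stands still between calls to the robot, and variables do not carry over. Pictures are saved under pics/ and viewed, at most 10 in all, crops included, and the job is handed in when it is done.

Besides the shell and the picture viewer there is one more tool, called after "Request:" in YAML: its name, and indented under it one key for each argument. jog_arm: Moves the arm, as the interface text tells. Its arguments: {"type":"object","properties":{"targets":{"type":"array","items":{"type":"object","properties":{"dx":{"type":"number"},"dy":{"type":"number"},"dz":{"type":"number"},"rx":{"type":"number"},"ry":{"type":"number"},"rz":{"type":"number"},"gripper":{"type":"number"}}}},"force":{"type":"number"}},"required":["targets"]}

```bash
ls; mkdir -p pics; cat > h.py <<'E'
import numpy as np, cv2
from scipy.spatial.transform import Rotation as R
from station import arm
def grab(n,save=None):
    f=arm.grab_frame(n)
    if save: cv2.imwrite(f'pics/{save}.png',f['frame'][:,:,::-1])
    np.savez(f'/tmp/{save or n}.npz',**{k:np.array(v) for k,v in f.items()})
    return f
def load(n): return dict(np.load(f'/tmp/{n}.npz'))
def K(f): return np.array([[f['fx'],0,f['cx']],[0,f['fy'],f['cy']],[0,0,1]],float)
def rays(f,px):
    u=cv2.undistortPoints(np.array(px,float).reshape(-1,1,2),K(f),np.array(f['distortion'],float)).reshape(-1,2)
    d=np.c_[u,np.ones(len(u))]; V=np.array(f['view']); return -V[:3,:3].T@V[:3,3], d@V[:3,:3]
def onz(f,px,z):
    c,d=rays(f,px); return c+d*((z-c[2])/d[:,2])[:,None]
def proj(f,P):
    V=np.array(f['view']); r=cv2.Rodrigues(V[:3,:3])[0]
    return cv2.projectPoints(np.array(P,float).reshape(-1,3),r,V[:3,3],K(f),np.array(f['distortion'],float))[0].reshape(-1,2)
def cloud(f):
    h,w=f['z_map'].shape; px=np.stack(np.meshgrid(np.arange(w),np.arange(h)),-1).reshape(-1,2)
    c,d=rays(f,px); z=f['z_map'].reshape(-1,1); P=c+d*z; P[z[:,0]==0]=np.nan; return P.reshape(h,w,3)
def pose():
    s=arm.get_state(); e=s['ee_rot']; return np.array(s['eef_pos']),R.from_euler('xyz',e),s
def go(pos,Rt=None):
    "shift in tool axes mm and rotvec from present measured pose"
    p,r,s=pose(); d=r.inv().apply(np.array(pos)-p)*1000
    v=(r.inv()*Rt).as_rotvec() if Rt is not None else np.zeros(3)
    print('d',d.round(1),'rv',v.round(3),'deg',np.degrees(np.linalg.norm(v)).round(1))
E
python3 - <<'E'
from h import *
for n in ('side','top','wrist'): 
    f=grab(n,n+'0'); print(n,(-f['view'][:3,:3].T@f['view'][:3,3]).round(3))
a=cv2.imread('pics/side0.png');b=cv2.imread('pics/top0.png')
s=arm.get_state(); print({k:np.round(v,3) for k,v in s.items()})
E
```

```text
pics
side [ 0.225 -0.752  0.739]
top [0.414 0.029 1.126]
wrist [0.276 0.619 0.383]
{'t': np.float64(0.15), 'q': array([ 1.542,  0.359,  0.011, -0.   , -1.224, -0.288]), 'qd': array([-0.   , -0.001,  0.002,  0.001,  0.001,  0.002]), 'joint_efforts': array([ 0.0000e+00, -5.8327e+01,  2.9329e+01,  7.0010e+00,  9.0000e-03,
       -0.0000e+00]), 'eef_pos': array([0.21 , 0.641, 0.248]), 'ee_rot': array([ 3.14 , -0.   , -0.317]), 'force': array([ 0.82 ,  0.28 , -0.619]), 'moment': array([ 0.014, -0.005, -0.003]), 'gripper_force': np.float64(0.0), 'width': np.float64(0.088)}
```

View pics/top0.png

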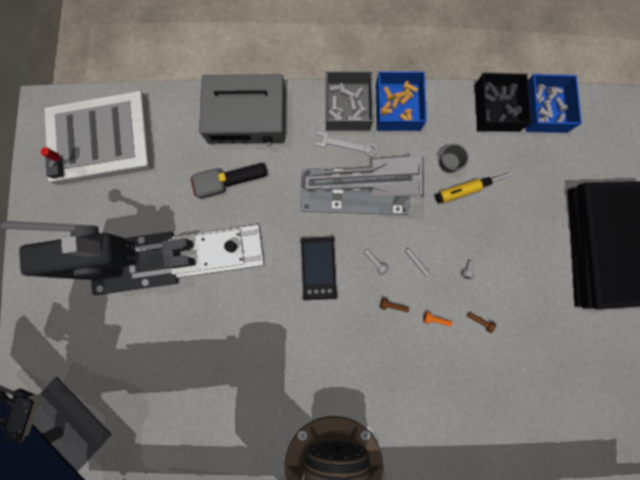

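View pics/side0.png

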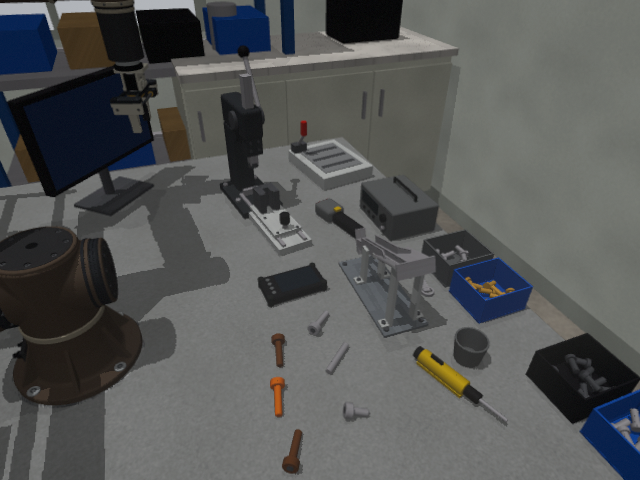

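Candidates for the pin (top view): steel headed (376,262); plain dowel (417,262), no head; short pin (468,268); brown (394,305), orange (437,319), brown (482,321) excluded. I choose the steel one with the long shank at (376,262) and check it in a close crop.

```bash
python3 - <<'E'
from h import *
f=load('top0'); g=f['frame'][:,:,::-1]
a=cv2.resize(g[230:300,350:490],(800,400),interpolation=cv2.INTER_CUBIC)
b=cv2.resize(g[145:220,290:430],(373,200),interpolation=cv2.INTER_CUBIC)
c=cv2.resize(g[215:300,85:270],(427,200),interpolation=cv2.INTER_CUBIC)
cv2.imwrite('pics/crop1.png',np.vstack([a,np.hstack([b,c])]))
P=cloud(f); np.save('/tmp/P.npy',P)
print('fx',f['fx'],'bench z',np.nanmedian(P[330:350,400:500,2]))
# pin: brighter than bench in box
def obj(x0,x1,y0,y1,zlo=.004):
    m=(P[y0:y1,x0:x1,2]>zlo)
    q=P[y0:y1,x0:x1][m]; return q
for nm,bx in dict(pin=(355,395,240,280),dowel=(400,435,240,280),short=(455,480,255,282)).items():
    q=obj(*bx); c=q.mean(0); u,s,vt=np.linalg.svd(q[:,:2]-c[:2],full_matrices=False)
    t=(q[:,:2]-c[:2])@vt[0]; print(nm,len(q),c.round(4),'axis',vt[0].round(3),'ext',t.min().round(4),t.max().round(4),'z',q[:,2].max().round(4))
    for lo in np.arange(-.04,.04,.01):
        k=(t>=lo)&(t<lo+.01)
        if k.any(): print('  ',round(lo,3),k.sum(),np.ptp(((q[:,:2]-c[:2])@vt[1])[k]).round(4),q[k,2].max().round(4))
for nm,bx in dict(chute=(295,430,150,220),press=(85,270,215,300)).items():
    x0,x1,y0,y1=bx; Z=P[y0:y1:5,x0:x1:6,2]*1000
    print(nm); print('cols',list(range(x0,x1,6)))
    for i,r in enumerate(Z): print(y0+5*i,' '.join('%4.0f'%v for v in r))
E
```

```text
fx 458.26109704386016 bench z -0.00014606013605189538
pin 220 [ 0.4836 -0.1038  0.0171] axis [-0.708 -0.706] ext -0.0653 0.0503 z 0.0308
   -0.04 23 0.0379 0.0156
   -0.03 25 0.0241 0.0161
   -0.02 25 0.0393 0.0196
   -0.01 26 0.1084 0.0214
   0.0 24 0.0593 0.0232
   0.01 35 0.061 0.0287
   0.02 48 0.0592 0.0308
   0.03 7 0.0385 0.0248
dowel 208 [ 0.483  -0.2054  0.0114] axis [-0.779 -0.627] ext -0.0503 0.0446 z 0.0173
   -0.04 28 0.0535 0.0161
   -0.03 24 0.021 0.0159
   -0.02 26 0.0458 0.0165
   -0.01 27 0.0855 0.0173
   0.0 24 0.0209 0.0158
   0.01 26 0.056 0.0161
   0.02 22 0.0339 0.0169
   0.03 25 0.032 0.0163
short 177 [ 0.4608 -0.3286  0.0178] axis [-0.938  0.346] ext -0.0378 0.0277 z 0.0324
   -0.04 1 0.0 0.0041
   -0.03 23 0.0509 0.018
   -0.02 26 0.0291 0.02
   -0.01 22 0.0369 0.0256
   0.0 49 0.0347 0.0297
   0.01 52 0.0295 0.0324
   0.02 4 0.0364 0.0052
chute
cols [295, 301, 307, 313, 319, 325, 331, 337, 343, 349, 355, 361, 367, 373, 379, 385, 391, 397, 403, 409, 415, 421, 427]
150    1    1   -1   -1    1   -1    1    5   -1   -1   -3    6    6   -1   -3   -4    0   -3  
[... 3737 characters left out ...]
  10   -0    2   -0   -0   -2   -1    2    0    1   -0   -2    2
280   -1   18   22   21   18   25   23   19   24   23   25   17   20   19   23   20    1    2    1   -0   -1    0   -1    1    1   -4   -2   -1    2    1   -2
285   -2   -2   21   19   21   18   20   23   20   21   22   21   27   20    3   -4    3    0   -0   -3   -0   -3   -3   -2    3   -0    2   -0    1    1   -2
290    2   -2   26   22   21   20   23   17   -1   -2    0    1   -2   -2   -2    0   -2    1   -1    1   -2    4   -1   -2    1    0   -1    0   -3   -2   -3
295   -1   -1   -0    5   -2   -4    1   -0   -2    0    0   -3   -1   -5    2   -2    2   -0   -1    3   -2   -5   -3   -2    2    1   -4   -1   -1    0    1
```

View pics/crop1.png

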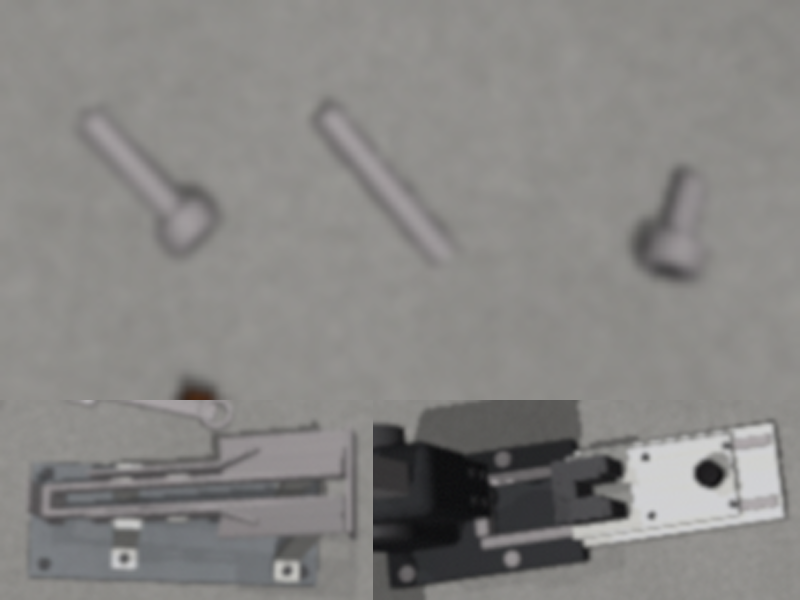

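The crop shows at left the long headed pin, head at about px (383,268), tip at (366,250). Its proportions (shank about 4x its width) match the long pin. The dowel has no head and the right one has a short shank. In the chute crop the slot runs from px (309,182) at the stop up to (412,178) in the funnel. The nest is at px (163-190, 238-268) and the knob at (231,245).

```bash
python3 - <<'E'
from h import *
P=np.load('/tmp/P.npy'); f=load('top0')
h=onz(f,[[383,268]],.017)[0]; t=onz(f,[[366,250]],.007)[0]; print('pin head',h.round(4),'tip',t.round(4),np.linalg.norm(h-t))
X,Y,Z=P[...,0],P[...,1],P[...,2]
m=np.zeros(Z.shape,bool); m[150:200,415:428]=1; e=P[m&(Z>.185)]; e2=(e[:,:2].max(0)+e[:,:2].min(0))/2
m[:]=0; m[170:192,297:306]=1; s=P[m&(Z>.088)&(Z<.11)]; 
print('endplate',e.mean(0).round(4),e2.round(4),np.ptp(e[:,:2],axis=0).round(3),'tab',s.mean(0).round(4),np.ptp(s[:,:2],axis=0).round(3))
A=onz(f,[[309,182.5]],.09)[0]; B=onz(f,[[412,178]],.168)[0]; print('slot px pts',A.round(4),B.round(4))
d=(s.mean(0)-e.mean(0))[:2]; L=np.linalg.norm(d); d/=L; print('len',L,'dir',d.round(4),'yaw',np.degrees(np.arctan2(d[1],d[0])))
d2=(A-B)[:2]; print('slot yaw',np.degrees(np.arctan2(d2[1],d2[0])))
print('funnel~',(e.mean(0)[:2]+d*.05).round(4),'stop~',(s.mean(0)[:2]-d*.0175).round(4))
# press
m[:]=0; m[235:272,160:192]=1; n=P[m&(Z>.093)&(Z<.112)]; print('nest',n.mean(0).round(4))
q=cv2.minAreaRect((n[:,:2]*1000).astype(np.float32)); print(q)
m[:]=0; m[236:255,224:240]=1; k=P[m&(Z>.075)&(Z<.092)]; print('knob',k.mean(0).round(4),np.ptp(k,axis=0).round(3))
m[:]=0; m[225:275,190:270]=1; pl=P[m&(Z>.033)&(Z<.046)]; print('plate',cv2.minAreaRect((pl[:,:2]*1000).astype(np.float32)))
print('pose above pin:'); c=(h+t)/2
go([c[0],c[1],.2],R.from_euler('xyz',[np.pi,0,np.radians(-135)]))
E
```

```text
pin head [ 0.4677 -0.1215  0.017 ] tip [ 0.5124 -0.0818  0.007 ] 0.06059253548847464
endplate [ 0.6549 -0.181   0.191 ] [ 0.6552 -0.1796] [0.084 0.013] tab [0.6645 0.075  0.0979] [0.029 0.009]
slot px pts [0.6618 0.056  0.09  ] [ 0.653  -0.1671  0.168 ]
len 0.2562586652197676 dir [0.0375 0.9993] yaw 87.85157100038701
slot yaw 87.74620235477994
funnel~ [ 0.6568 -0.1311] stop~ [0.6638 0.0576]
nest [0.4982 0.3623 0.1011]
((498.9569091796875, 360.1402893066406), (60.76530838012695, 56.21763610839844), 8.167503356933594)
knob [0.5159 0.238  0.0831] [0.026 0.027 0.014]
plate ((512.31884765625, 269.07183837890625), (85.1605224609375, 158.32215881347656), 8.07490062713623)
pose above pin:
d [497.4 618.6  48.7] rv [ 1.000e-03 -1.000e-03  2.039e+00] deg 116.8
```

Request:
jog_arm:
  targets:
    - {"dx": 25, "dy": 31, "dz": -10, "rz": 0.12, "gripper": 0.4}
    - {"dx": 50, "dy": 62, "dz": -10, "rz": 0.24, "gripper": 0.4}
    - {"dx": 75, "dy": 93, "dz": -10, "rz": 0.36, "gripper": 0.4}
    - {"dx": 100, "dy": 124, "dz": -10, "rz": 0.48, "gripper": 0.4}
    - {"dx": 125, "dy": 155, "dz": -10, "rz": 0.6, "gripper": 0.4}
    - {"dx": 150, "dy": 186, "dz": -10, "rz": 0.72, "gripper": 0.4}
    - {"dx": 175, "dy": 217, "dz": -10, "rz": 0.84, "gripper": 0.4}
    - {"dx": 200, "dy": 248, "dz": -10, "rz": 0.96, "gripper": 0.4}

```text
invalid input at $.targets[0]: expected keys dx, dy, dz, rx, ry, rz, gripper
```

```bash
python3 - <<'E'
from h import *
p,r,s=pose(); print(p.round(3),s['q'],s['t'],np.abs(s['force']).max())
go([.49,-.10,.2],R.from_euler('xyz',[np.pi,0,np.radians(-135)]))
E
```

```text
[0.21  0.641 0.248] [ 1.54208904e+00  3.59268099e-01  1.12981004e-02 -2.27811971e-04
 -1.22407461e+00 -2.88081240e-01] 0.15 0.8204050453214712
d [496.8 617.   48.7] rv [ 1.000e-03 -1.000e-03  2.039e+00] deg 116.8
```

Request:
jog_arm:
  targets:
    - {"dx": 25, "dy": 31, "dz": -10, "rx": 0, "ry": 0, "rz": 0.12, "gripper": 0.4}
    - {"dx": 50, "dy": 62, "dz": -10, "rx": 0, "ry": 0, "rz": 0.24, "gripper": 0.4}
    - {"dx": 75, "dy": 93, "dz": -10, "rx": 0, "ry": 0, "rz": 0.36, "gripper": 0.4}
    - {"dx": 100, "dy": 124, "dz": -10, "rx": 0, "ry": 0, "rz": 0.48, "gripper": 0.4}
    - {"dx": 125, "dy": 155, "dz": -10, "rx": 0, "ry": 0, "rz": 0.6, "gripper": 0.4}
    - {"dx": 150, "dy": 186, "dz": -10, "rx": 0, "ry": 0, "rz": 0.72, "gripper": 0.4}
    - {"dx": 175, "dy": 217, "dz": -10, "rx": 0, "ry": 0, "rz": 0.84, "gripper": 0.4}
    - {"dx": 200, "dy": 248, "dz": -10, "rx": 0, "ry": 0, "rz": 0.96, "gripper": 0.4}

```text
t: 0.82
eef_pos: [0.3232, 0.3414, 0.2585]
ee_rot: [3.142, 0.0, -1.282]
force: [1.9, 0.1, 0.7]
width: 0.0528
gripper_force: 0.0
```

```bash
python3 - <<'E'
from h import *
p,r,s=pose(); print(p.round(3),s['q'].round(3),s['t'],np.abs(s['force']).max())
go([.49,-.10,.2],R.from_euler('xyz',[np.pi,0,np.radians(-135)]))
E
```

```text
[0.323 0.341 0.259] [ 1.233  0.007 -0.405 -0.    -1.158 -0.944] 0.8167 1.9126634357402417
d [470.6 -34.3  58.4] rv [0.    0.    1.074] deg 61.5
```

Request:
jog_arm:
  targets:
    - {"dx": 40, "dy": -3, "dz": 5, "rx": 0, "ry": 0, "rz": 0.12, "gripper": 0.4}
    - {"dx": 80, "dy": -6, "dz": 10, "rx": 0, "ry": 0, "rz": 0.24, "gripper": 0.4}
    - {"dx": 120, "dy": -9, "dz": 15, "rx": 0, "ry": 0, "rz": 0.36, "gripper": 0.4}
    - {"dx": 160, "dy": -12, "dz": 20, "rx": 0, "ry": 0, "rz": 0.48, "gripper": 0.4}
    - {"dx": 200, "dy": -15, "dz": 25, "rx": 0, "ry": 0, "rz": 0.6, "gripper": 0.4}
    - {"dx": 240, "dy": -18, "dz": 30, "rx": 0, "ry": 0, "rz": 0.72, "gripper": 0.4}
    - {"dx": 280, "dy": -21, "dz": 35, "rx": 0, "ry": 0, "rz": 0.84, "gripper": 0.4}
    - {"dx": 320, "dy": -24, "dz": 40, "rx": 0, "ry": 0, "rz": 0.96, "gripper": 0.4}

```text
t: 1.48
eef_pos: [0.4389, 0.0421, 0.2187]
ee_rot: [-3.141, 0.001, -2.242]
force: [0.9, 1.2, 0.1]
width: 0.0526
gripper_force: 0.0
```

```bash
python3 - <<'E'
from h import *
p,r,s=pose(); print(p.round(3),s['q'].round(3),s['t'],np.abs(s['force']).max())
go([.49,-.10,.2],R.from_euler('xyz',[np.pi,0,np.radians(-135)]))
E
```

```text
[0.439 0.042 0.219] [ 0.546 -0.014 -0.522 -0.    -1.061 -1.217] 1.4833 1.163134078896406
d [  79.5 -128.4   18.6] rv [-0.     0.001  0.114] deg 6.5
```

Request:
jog_arm:
  targets:
    - {"dx": 20, "dy": -32, "dz": 5, "rx": 0, "ry": 0, "rz": 0.114, "gripper": 0.4}
    - {"dx": 40, "dy": -64, "dz": 10, "rx": 0, "ry": 0, "rz": 0.114, "gripper": 0.4}
    - {"dx": 60, "dy": -96, "dz": 15, "rx": 0, "ry": 0, "rz": 0.114, "gripper": 0.4}
    - {"dx": 72, "dy": -118, "dz": 18, "rx": 0, "ry": 0, "rz": 0.114, "gripper": 0.4}
    - {"dx": 79, "dy": -128, "dz": 19, "rx": 0, "ry": 0, "rz": 0.114, "gripper": 0.4}
    - {"dx": 79, "dy": -128, "dz": 19, "rx": 0, "ry": 0, "rz": 0.114, "gripper": 0.4}
    - {"dx": 79, "dy": -128, "dz": 19, "rx": 0, "ry": 0, "rz": 0.114, "gripper": 0.4}
    - {"dx": 79, "dy": -128, "dz": 19, "rx": 0, "ry": 0, "rz": 0.114, "gripper": 0.4}

```text
t: 2.15
eef_pos: [0.4903, -0.0968, 0.1995]
ee_rot: [3.141, -0.0, -2.351]
force: [0.1, 0.0, -0.3]
width: 0.0526
gripper_force: 0.0
```

```bash
python3 - <<'E'
from h import *
f=grab('wrist','w1'); p,r,s=pose(); print(p.round(4),s['q'].round(3),s['t'])
P=cloud(f); Z=P[...,2]
m=(Z>.005)&(Z<.04)&(np.hypot(P[...,0]-.49,P[...,1]+.1)<.06)
q=P[m]; c=q.mean(0); u,sv,vt=np.linalg.svd(q[:,:2]-c[:2],full_matrices=False); a=vt[0]*np.sign(vt[0]@[-1,-1])
t=(q[:,:2]-c[:2])@a; w=(q[:,:2]-c[:2])@[-a[1],a[0]]
print(len(q),c.round(4),'axis',a.round(4),t.min(),t.max())
for lo in np.arange(-.05,.045,.005):
    k=(t>=lo)&(t<lo+.005)
    if k.any(): print(round(lo,3),k.sum(),w[k].min().round(4),w[k].max().round(4),'zmax',np.percentile(q[k,2],95).round(4))
E
```

```text
[ 0.4904 -0.0965  0.1997] [ 0.199  0.109 -0.438 -0.    -1.024 -0.979] 2.2
1745 [ 0.4809 -0.108   0.0185] axis [-0.7462 -0.6657] -0.043188690907424325 0.028054716460891246
-0.045 46 -0.0063 0.0067 zmax 0.0135
-0.04 86 -0.0069 0.0068 zmax 0.0144
-0.035 87 -0.0067 0.0063 zmax 0.015
-0.03 88 -0.0064 0.0066 zmax 0.0157
-0.025 95 -0.007 0.0068 zmax 0.0164
-0.02 91 -0.0066 0.0063 zmax 0.017
-0.015 99 -0.0069 0.0065 zmax 0.0176
-0.01 100 -0.0067 0.0068 zmax 0.0182
-0.005 95 -0.007 0.0062 zmax 0.0189
-0.0 101 -0.0069 0.0065 zmax 0.0195
0.005 101 -0.0066 0.0068 zmax 0.0204
0.01 140 -0.0132 0.0134 zmax 0.0271
0.015 216 -0.0139 0.0137 zmax 0.0283
0.02 228 -0.0135 0.0138 zmax 0.0284
0.025 172 -0.0131 0.0132 zmax 0.0253
```

View pics/w1.png

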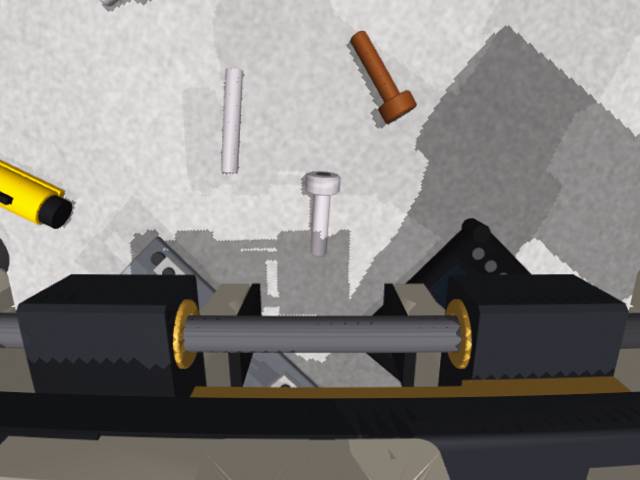

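The wrist view shows the steel pin with its head at px (322,182) and tip at (318,252), 71 mm long overall, so it is the right one. The dowel is at (231,120) and a brown look-alike at (380,75).

```bash
python3 - <<'E'
from h import *
go([.4824,-.1067,.028],R.from_euler('xyz',[np.pi,0,np.radians(-138.3)]))
E
```

```text
d [ 12.9  -1.5 171.7] rv [0.    0.    0.064] deg 3.6
```

Request:
jog_arm:
  targets:
    - {"dx": 13, "dy": -1.5, "dz": 38, "rx": 0, "ry": 0, "rz": 0.064, "gripper": 0.4}
    - {"dx": 13, "dy": -1.5, "dz": 76, "rx": 0, "ry": 0, "rz": 0.064, "gripper": 0.4}
    - {"dx": 13, "dy": -1.5, "dz": 114, "rx": 0, "ry": 0, "rz": 0.064, "gripper": 0.4}
    - {"dx": 13, "dy": -1.5, "dz": 140, "rx": 0, "ry": 0, "rz": 0.064, "gripper": 0.4}
    - {"dx": 13, "dy": -1.5, "dz": 158, "rx": 0, "ry": 0, "rz": 0.064, "gripper": 0.4}
    - {"dx": 13, "dy": -1.5, "dz": 168, "rx": 0, "ry": 0, "rz": 0.064, "gripper": 0.4}
    - {"dx": 13, "dy": -1.5, "dz": 171, "rx": 0, "ry": 0, "rz": 0.064, "gripper": 0.4}
    - {"dx": 13, "dy": -1.5, "dz": 171, "rx": 0, "ry": 0, "rz": 0.064, "gripper": 0.4}

```text
t: 2.87
eef_pos: [0.4823, -0.1066, 0.0282]
ee_rot: [3.141, -0.001, -2.413]
force: [0.6, 0.4, 0.9]
width: 0.0528
gripper_force: 0.0
```

Request:
jog_arm:
  targets:
    - {"dx": 0, "dy": 0, "dz": 0, "rx": 0, "ry": 0, "rz": 0, "gripper": 0.7}
    - {"dx": 0, "dy": 0, "dz": 0, "rx": 0, "ry": 0, "rz": 0, "gripper": 0.8}
    - {"dx": 0, "dy": 0, "dz": 0, "rx": 0, "ry": 0, "rz": 0, "gripper": 0.9}
    - {"dx": 0, "dy": 0, "dz": 0, "rx": 0, "ry": 0, "rz": 0, "gripper": 1}
    - {"dx": 0, "dy": 0, "dz": 0, "rx": 0, "ry": 0, "rz": 0, "gripper": 1}
    - {"dx": 0, "dy": 0, "dz": 0, "rx": 0, "ry": 0, "rz": 0, "gripper": 1}
    - {"dx": 0, "dy": 0, "dz": 0, "rx": 0, "ry": 0, "rz": 0, "gripper": 1}
    - {"dx": 0, "dy": 0, "dz": 0, "rx": 0, "ry": 0, "rz": 0, "gripper": 1}
  force: 25

```text
t: 3.53
eef_pos: [0.4826, -0.1074, 0.0287]
ee_rot: [-3.142, 0.0, -2.415]
force: [-0.4, 0.5, 1.7]
width: 0.0133
gripper_force: 25.0
```

```bash
python3 - <<'E'
from h import *
p,r,s=pose(); print(p.round(4),s['width'],s['gripper_force'],s['force'].round(1),s['q'].round(3))
# funnel: chute yaw, grip point 17 above rails
y=np.radians(87.8); d=np.array([np.cos(y),np.sin(y),0]); a=np.radians(20)
down=np.array([d[0]*np.cos(a),d[1]*np.cos(a),-np.sin(a)]) # downhill unit
n=np.array([d[0]*np.sin(a),d[1]*np.sin(a),np.cos(a)])     # rail normal
F=np.array([.6568,-.1311,.155])
# tool x in world = uphill (tip->head); pin in tool is 7deg tip low already => tool tilt 13deg
b=np.radians(13); x=-np.array([d[0]*np.cos(b),d[1]*np.cos(b),-np.sin(b)]); z=-np.array([d[0]*np.sin(b),d[1]*np.sin(b),np.cos(b)])
Rt=R.from_matrix(np.c_[x,np.cross(z,x),z]); print(Rt.as_euler('xyz'))
axis=lambda h:F+n*h+d*(-.004)
for h in (.07,.017):
    # axis point lies (tcp->tip 22 - 5.5)=16.5 ahead of TCP
    T=axis(h)-z*.0165; print(h,T.round(4)); go(T,Rt)
E
```

```text
[ 0.4826 -0.1074  0.0287] 0.013325043414097576 24.998399913311005 [-0.4  0.5  1.7] [ 0.179  0.33  -0.644 -0.    -0.597 -1.024]
[-3.14159265 -0.2268928  -1.60919357]
0.07 [ 0.6577 -0.1075  0.2369]
d [-130.9 -116.4 -208.1] rv [ 0.091  0.215 -0.802] deg 47.9
0.017 [ 0.657  -0.1256  0.1871]
d [-118.3 -129.5 -158.3] rv [ 0.091  0.215 -0.802] deg 47.9
```

Request:
jog_arm:
  targets:
    - {"dx": 0, "dy": 0, "dz": -35, "rx": 0, "ry": 0, "rz": 0, "gripper": 1}
    - {"dx": 0, "dy": 0, "dz": -75, "rx": 0, "ry": 0, "rz": 0, "gripper": 1}
    - {"dx": 0, "dy": 0, "dz": -115, "rx": 0.01, "ry": 0.03, "rz": -0.11, "gripper": 1}
    - {"dx": 0, "dy": 0, "dz": -155, "rx": 0.025, "ry": 0.06, "rz": -0.22, "gripper": 1}
    - {"dx": 0, "dy": 0, "dz": -195, "rx": 0.037, "ry": 0.09, "rz": -0.33, "gripper": 1}
    - {"dx": -20, "dy": -20, "dz": -210, "rx": 0.05, "ry": 0.12, "rz": -0.44, "gripper": 1}
    - {"dx": -45, "dy": -45, "dz": -210, "rx": 0.062, "ry": 0.147, "rz": -0.55, "gripper": 1}
    - {"dx": -70, "dy": -68, "dz": -210, "rx": 0.075, "ry": 0.177, "rz": -0.66, "gripper": 1}

```text
t: 4.2
eef_pos: [0.5818, -0.1116, 0.2409]
ee_rot: [-3.125, -0.188, -1.749]
force: [1.3, 0.4, -1.3]
width: 0.0132
gripper_force: 25.0
```

```bash
cat >> h.py <<'E'
y=np.radians(87.8); CD=np.array([np.cos(y),np.sin(y),0]); CF=np.array([.6568,-.1311,.155]); CS=np.array([.6638,.0576,.086])
def tilt(b,d=CD):
    "tool x uphill, tool tilted b deg"
    b=np.radians(b); x=-np.array([d[0]*np.cos(b),d[1]*np.cos(b),-np.sin(b)]); z=-np.array([d[0]*np.sin(b),d[1]*np.sin(b),np.cos(b)])
    return R.from_matrix(np.c_[x,np.cross(z,x),z])
E
python3 - <<'E'
from h import *
p,r,s=pose(); print(p.round(4),s['width'],s['q'].round(3))
go([.6577,-.1075,.2369],tilt(13))
E
```

```text
[ 0.5818 -0.1116  0.2409] 0.01322327642752289 [ 0.248  0.228 -0.283  0.197 -1.13  -0.515]
d [-18.  -73.9   1.9] rv [ 0.012  0.038 -0.137] deg 8.2
```

Request:
jog_arm:
  targets:
    - {"dx": -9, "dy": -37, "dz": 1, "rx": 0.006, "ry": 0.02, "rz": -0.07, "gripper": 1}
    - {"dx": -18, "dy": -74, "dz": 2, "rx": 0.012, "ry": 0.038, "rz": -0.137, "gripper": 1}
    - {"dx": -18, "dy": -74, "dz": 2, "rx": 0.012, "ry": 0.038, "rz": -0.137, "gripper": 1}
    - {"dx": -18, "dy": -74, "dz": 2, "rx": 0.012, "ry": 0.038, "rz": -0.137, "gripper": 1}
    - {"dx": -18, "dy": -74, "dz": 2, "rx": 0.012, "ry": 0.038, "rz": -0.137, "gripper": 1}
    - {"dx": -18, "dy": -74, "dz": 2, "rx": 0.012, "ry": 0.038, "rz": -0.137, "gripper": 1}
    - {"dx": -18, "dy": -74, "dz": 2, "rx": 0.012, "ry": 0.038, "rz": -0.137, "gripper": 1}
    - {"dx": -18, "dy": -74, "dz": 2, "rx": 0.012, "ry": 0.038, "rz": -0.137, "gripper": 1}

```text
t: 4.87
eef_pos: [0.6555, -0.1081, 0.2351]
ee_rot: [3.139, -0.227, -1.615]
force: [0.2, -0.5, -1.7]
width: 0.0131
gripper_force: 25.0
```

```bash
python3 - <<'E'
from h import *
f=grab('wrist','w2'); p,r,s=pose(); print(p.round(4),s['width'])
P=cloud(f)
D=P-p; L=np.c_[r.inv().apply(D.reshape(-1,3))].reshape(P.shape) # tool frame
# pin points in tool frame: near grasp, beyond finger tips zone
m=(np.abs(L[...,1])<.016)&(L[...,2]>-.002)&(L[...,2]<.03)&(L[...,0]>.011)&(L[...,0]<.05)
q=L[m]; print('head pts',len(q)); 
if len(q): print('x',q[:,0].min().round(4),q[:,0].max().round(4),'y',q[:,1].min().round(4),q[:,1].max().round(4),'z',q[:,2].min().round(4),q[:,2].max().round(4))
# end plate in world
m=(P[...,2]>.186)&(P[...,2]<.2)&(np.abs(P[...,1]+.181)<.012)&(np.abs(P[...,0]-.655)<.06); e=P[m]; print('plate',len(e),e.min(0).round(4),e.max(0).round(4),np.median(e,0).round(4))
E
```

```text
[ 0.6556 -0.1081  0.2351] 0.01316275110547422
head pts 3987
x 0.011 0.0302 y -0.0159 0.016 z -0.0017 0.0268
plate 1981 [ 0.6134 -0.1864  0.186 ] [ 0.6995 -0.1768  0.1948] [ 0.6567 -0.1811  0.1924]
```

View pics/w2.png

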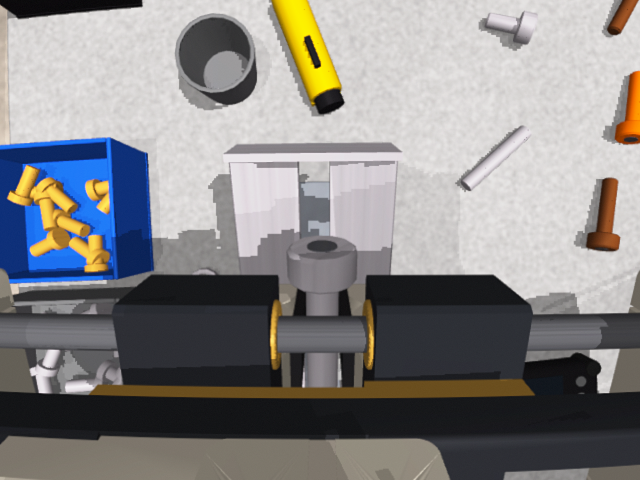

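The wrist view shows the pin gripped with its head uphill at px (321,262). The slot lies between columns 300 and 330 (rows 165-235), and the end plate is at row 152.

```bash
python3 - <<'E'
from h import *
f=load('w2'); p,r,s=pose(); P=cloud(f)
a=np.radians(20); n=np.array([CD[0]*np.sin(a),CD[1]*np.sin(a),np.cos(a)])
def onp(px): c,d=rays(f,px); return c+d*(((CF-c)@n)/(d@n))[:,None]
lat=np.array([CD[1],-CD[0],0])
g=cv2.cvtColor(f['frame'],cv2.COLOR_RGB2GRAY).astype(float)
for row in (185,200,215,228):
    G=np.diff(cv2.GaussianBlur(g,(3,3),0)[row]); l=285+np.argmin(G[285:315]) ; rr=315+np.argmax(G[315:345])
    w=onp([[l+.5,row],[rr+.5,row]]); m=w.mean(0); print(row,l,rr,'centre',m.round(4),'width',np.linalg.norm(w[0]-w[1]).round(4),'lat off CF',((m-CF)@lat*1000).round(1))
# pin head in tool frame: depth points on cylinder top side
L=r.inv().apply((P-p).reshape(-1,3)).reshape(P.shape)
m=np.zeros(P.shape[:2],bool); m[240:285,286:358]=1; m&=(L[...,2]<.035)&(L[...,2]>-.005)
q=L[m]; print('head y',np.percentile(q[:,1],[1,99]).round(4),'x',np.percentile(q[:,0],[1,99]).round(4),'zmin',np.percentile(q[:,2],1).round(4))
# rail-plane height check: points on flank next to slot edge
for px in ((296,200),(334,200),(296,225),(334,225)): w=P[px[1],px[0]]; print(px,'height over rail plane mm',((w-CF)@n*1000).round(1),w.round(4))
E
```

```text
185 297 329 centre [ 0.657  -0.1696  0.169 ] width 0.0172 lat off CF 1.7
200 298 329 centre [ 0.6571 -0.1618  0.1661] width 0.0169 lat off CF 1.5
215 298 329 centre [ 0.6576 -0.1537  0.1632] width 0.0172 lat off CF 1.6
228 299 330 centre [ 0.6574 -0.1465  0.1606] width 0.0174 lat off CF 1.2
head y [-0.0134  0.0134] x [0.0157 0.0294] zmin 0.0004
(296, 200) height over rail plane mm -1.2 [ 0.667  -0.1623  0.165 ]
(334, 200) height over rail plane mm -0.8 [ 0.6462 -0.1613  0.1652]
(296, 225) height over rail plane mm -2.4 [ 0.6681 -0.1487  0.1586]
(334, 225) height over rail plane mm -2.2 [ 0.6466 -0.1477  0.1589]
```

```bash
sed -i 's/CF=np.array(\[.6568/CF=np.array([.6582/' h.py; python3 - <<'E'
from h import *
a=np.radians(20); n=np.array([CD[0]*np.sin(a),CD[1]*np.sin(a),np.cos(a)])
Rt=tilt(13); z=Rt.as_matrix()[:,2]
for h in (.04,.0155): T=CF+n*h-CD*.004-z*.0165; print(T.round(4)); go(T,Rt)
E
```

```text
[ 0.6587 -0.1177  0.2087]
d [ 3.3 -3.6 27.9] rv [ 0.003  0.    -0.005] deg 0.4
[ 0.6584 -0.1261  0.1856]
d [ 6.3 -3.7 52.2] rv [ 0.003  0.    -0.005] deg 0.4
```

Request:
jog_arm:
  targets:
    - {"dx": 2, "dy": -3.7, "dz": 15, "rx": 0.003, "ry": 0, "rz": -0.005, "gripper": 1}
    - {"dx": 3.3, "dy": -3.7, "dz": 28, "rx": 0.003, "ry": 0, "rz": -0.005, "gripper": 1}
    - {"dx": 4, "dy": -3.7, "dz": 34, "rx": 0.003, "ry": 0, "rz": -0.005, "gripper": 1}
    - {"dx": 5, "dy": -3.7, "dz": 40, "rx": 0.003, "ry": 0, "rz": -0.005, "gripper": 1}
    - {"dx": 5.5, "dy": -3.7, "dz": 44, "rx": 0.003, "ry": 0, "rz": -0.005, "gripper": 1}
    - {"dx": 6, "dy": -3.7, "dz": 48, "rx": 0.003, "ry": 0, "rz": -0.005, "gripper": 1}
    - {"dx": 6, "dy": -3.7, "dz": 48, "rx": 0.003, "ry": 0, "rz": -0.005, "gripper": 1}
    - {"dx": 6, "dy": -3.7, "dz": 48, "rx": 0.003, "ry": 0, "rz": -0.005, "gripper": 1}

```text
t: 5.58
eef_pos: [0.6589, -0.1248, 0.189]
ee_rot: [3.14, -0.227, -1.609]
force: [0.6, 0.2, -0.0]
width: 0.0132
gripper_force: 25.0
```

```bash
python3 - <<'E'
from h import *
a=np.radians(20); n=np.array([CD[0]*np.sin(a),CD[1]*np.sin(a),np.cos(a)])
p,r,s=pose(); print(p.round(4),s['force'].round(1),s['ee_rot'])
Rt=tilt(13); z=Rt.as_matrix()[:,2]
T=CF+n*.0155-CD*.004-z*.0165; go(T,Rt)
f=grab('side','s2')
c=f['frame'][230:340,330:460,::-1]; cv2.imwrite('pics/s2c.png',cv2.resize(c,(780,600),interpolation=cv2.INTER_CUBIC))
E
```

```text
[ 0.6589 -0.1248  0.189 ] [ 0.6  0.2 -0. ] [ 3.14013476 -0.22710813 -1.60916918]
d [0.5 0.5 3.6] rv [ 0.001 -0.     0.   ] deg 0.1
```

View pics/s2c.png

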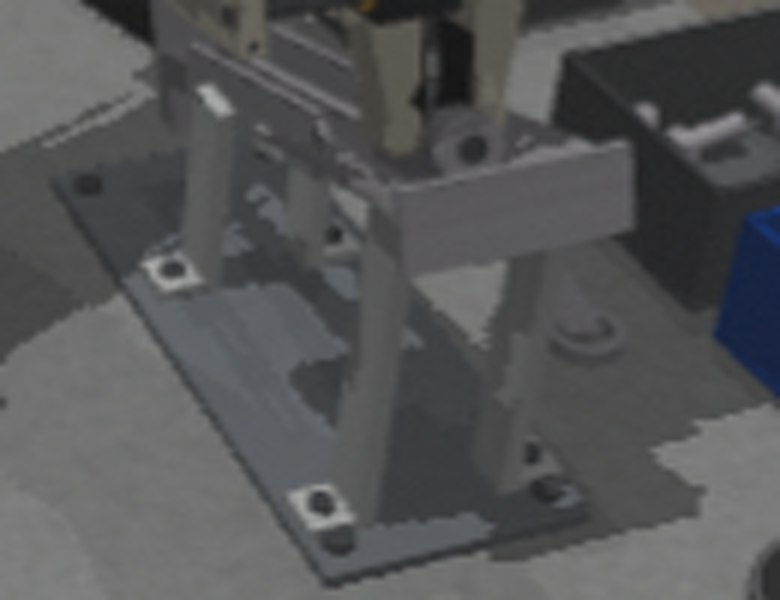

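The side crop shows the fingers and the pin's head (crop px (470,140)) just above the end plate and inside the funnel. I lower 3.5 mm and release.

Request:
jog_arm:
  targets:
    - {"dx": 0.5, "dy": 0.5, "dz": 2, "rx": 0, "ry": 0, "rz": 0, "gripper": 1}
    - {"dx": 0.5, "dy": 0.5, "dz": 3.5, "rx": 0, "ry": 0, "rz": 0, "gripper": 1}
    - {"dx": 0.5, "dy": 0.5, "dz": 3.5, "rx": 0, "ry": 0, "rz": 0, "gripper": 1}
    - {"dx": 0.5, "dy": 0.5, "dz": 3.5, "rx": 0, "ry": 0, "rz": 0, "gripper": 0.5}
    - {"dx": 0.5, "dy": 0.5, "dz": -1, "rx": 0, "ry": 0, "rz": 0, "gripper": 0.5}
    - {"dx": 0.5, "dy": 0.5, "dz": -8, "rx": 0, "ry": 0, "rz": 0, "gripper": 0.5}
    - {"dx": 0.5, "dy": 0.5, "dz": -25, "rx": 0, "ry": 0, "rz": 0, "gripper": 0.5}
    - {"dx": 0.5, "dy": 0.5, "dz": -55, "rx": 0, "ry": 0, "rz": 0, "gripper": 0.5}

```text
t: 6.3
eef_pos: [0.6574, -0.1131, 0.241]
ee_rot: [3.135, -0.228, -1.609]
force: [1.1, -0.2, 0.2]
width: 0.0403
gripper_force: 0.0
```

```bash
python3 - <<'E'
from h import *
p,r,s=pose(); print(p.round(4),s['force'].round(1),s['width'],s['q'].round(3))
a=np.radians(20); n=np.array([CD[0]*np.sin(a),CD[1]*np.sin(a),np.cos(a)])
Rt=tilt(20); z=Rt.as_matrix()[:,2]
T=CS+n*.12; print('above stop',T.round(4)); go(T,Rt)
E
```

```text
[ 0.6574 -0.1131  0.241 ] [ 1.1 -0.2  0.2] 0.04025231961977228 [ 0.235  0.349 -0.136  0.237 -1.165 -0.376]
above stop [0.6654 0.0986 0.1988]
d [-2.16e+02  2.00e-01 -6.70e+00] rv [0.006 0.121 0.001] deg 7.0
```

Request:
jog_arm:
  targets:
    - {"dx": -30, "dy": 0, "dz": -25, "rx": 0.001, "ry": 0.02, "rz": 0, "gripper": 0.5}
    - {"dx": -65, "dy": 0, "dz": -37, "rx": 0.002, "ry": 0.04, "rz": 0, "gripper": 0.5}
    - {"dx": -100, "dy": 0, "dz": -37, "rx": 0.003, "ry": 0.06, "rz": 0, "gripper": 0.5}
    - {"dx": -135, "dy": 0, "dz": -37, "rx": 0.004, "ry": 0.08, "rz": 0, "gripper": 0.5}
    - {"dx": -170, "dy": 0, "dz": -37, "rx": 0.005, "ry": 0.1, "rz": 0, "gripper": 0.5}
    - {"dx": -200, "dy": 0, "dz": -37, "rx": 0.006, "ry": 0.121, "rz": 0, "gripper": 0.5}
    - {"dx": -213, "dy": 0, "dz": -37, "rx": 0.006, "ry": 0.121, "rz": 0, "gripper": 0.5}
    - {"dx": -213, "dy": 0, "dz": -37, "rx": 0.006, "ry": 0.121, "rz": 0, "gripper": 0.5}

```text
t: 6.97
eef_pos: [0.6673, 0.1063, 0.23]
ee_rot: [-3.138, -0.349, -1.605]
force: [0.4, -0.3, 0.0]
width: 0.0439
gripper_force: 0.0
```

```bash
python3 - <<'E'
from h import *
f=grab('wrist','w3'); p,r,s=pose(); print(p.round(4),s['ee_rot'].round(3))
E
```

```text
[0.6673 0.1046 0.2306] [-3.138 -0.348 -1.607]
```

View pics/w3.png

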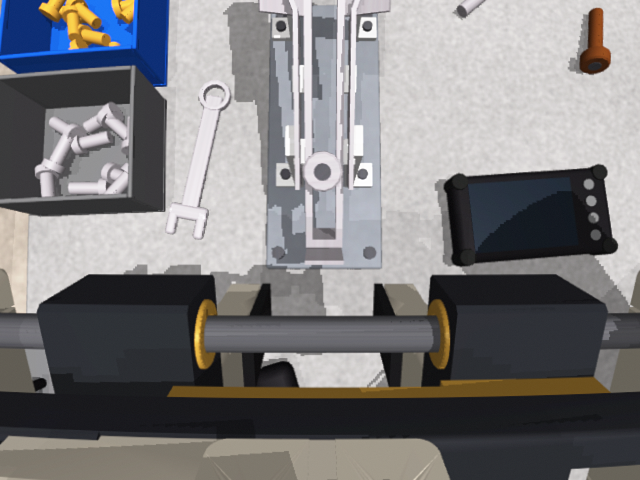

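The view shows the pin hanging head up in the slot at px (322,172), not yet at the stop (tab at about (324,252)). I check whether it is still sliding.

```bash
python3 - <<'E'
from h import *
for k in range(4):
    f=grab('wrist','w4'); P=cloud(f)
    a=np.radians(20); n=np.array([CD[0]*np.sin(a),CD[1]*np.sin(a),np.cos(a)])
    D=P-CS; h=D@n; u=D@CD; m=(h>.010)&(h<.018)&(np.abs(D@[CD[1],-CD[0],0])<.013)&(u>-.2)&(u<.012)
    q=P[m]; print(len(q), q.mean(0).round(4) if len(q) else '', arm.get_state()['t'])
E
```

```text
1082 [0.6647 0.0298 0.1086] 7.0667
1034 [0.6652 0.0457 0.1028] 7.1167
996 [0.6656 0.0566 0.0989] 7.1667
1001 [0.6656 0.0564 0.0989] 7.2167
```

```bash
python3 - <<'E'
from h import *
f=load('w4'); P=cloud(f); a=np.radians(20); n=np.array([CD[0]*np.sin(a),CD[1]*np.sin(a),np.cos(a)]); lat=np.array([CD[1],-CD[0],0]); dn=np.cross(lat,n); dn*=np.sign(dn@CD)
D=P-CS; h=D@n; u=D@dn; v=D@lat
m=(h>.011)&(h<.018)&(np.abs(v)<.02)&(u>-.03)&(u<.03)
m=cv2.morphologyEx(m.astype(np.uint8),cv2.MORPH_OPEN,np.ones((3,3),np.uint8))
N,lab,st,_=cv2.connectedComponentsWithStats(m); 
for i in range(1,N):
    if st[i,4]<50: continue
    k=lab==i; (c,rad)=cv2.minEnclosingCircle((np.c_[u[k],v[k]]*1000).astype(np.float32)); print(st[i],c,rad,'h',np.median(h[k]).round(4))
    if abs(rad-14)<2.5:
        O=CS+dn*c[0]/1e3+lat*c[1]/1e3+n*(np.median(h[k])-.014); print('origin',O.round(4))
        Rt=tilt(20)
        for g in (.07,.024): T=O+n*g; print(T.round(4)); go(T,Rt)
E
```

```text
[304 224  35  30 618] (-6.071518898010254, 3.1836791038513184) 12.920085906982422 h 0.012
origin [0.6667 0.0511 0.0862]
[0.6677 0.075  0.1519]
d [-2.  -0.9 83.9] rv [-0.005  0.002 -0.002] deg 0.3
[0.6671 0.0593 0.1087]
d [ -1.9  -0.7 129.9] rv [-0.005  0.002 -0.002] deg 0.3
```

Request:
jog_arm:
  targets:
    - {"dx": -2, "dy": -0.8, "dz": 35, "rx": -0.005, "ry": 0.002, "rz": -0.002, "gripper": 0.5}
    - {"dx": -2, "dy": -0.8, "dz": 70, "rx": -0.005, "ry": 0.002, "rz": -0.002, "gripper": 0.5}
    - {"dx": -2, "dy": -0.8, "dz": 95, "rx": -0.005, "ry": 0.002, "rz": -0.002, "gripper": 0.5}
    - {"dx": -2, "dy": -0.8, "dz": 112, "rx": -0.005, "ry": 0.002, "rz": -0.002, "gripper": 0.5}
    - {"dx": -2, "dy": -0.8, "dz": 122, "rx": -0.005, "ry": 0.002, "rz": -0.002, "gripper": 0.5}
    - {"dx": -2, "dy": -0.8, "dz": 127, "rx": -0.005, "ry": 0.002, "rz": -0.002, "gripper": 0.5}
    - {"dx": -2, "dy": -0.8, "dz": 127, "rx": -0.005, "ry": 0.002, "rz": -0.002, "gripper": 0.5}
    - {"dx": -2, "dy": -0.8, "dz": 127, "rx": -0.005, "ry": 0.002, "rz": -0.002, "gripper": 0.5}

```text
t: 7.88
eef_pos: [0.6677, 0.0614, 0.1117]
ee_rot: [-3.141, -0.349, -1.608]
force: [-0.4, 0.8, 0.9]
width: 0.0438
gripper_force: 0.0
```

```bash
python3 - <<'E'
from h import *
f=grab('wrist','w5'); p,r,s=pose(); print(p.round(4),s['force'].round(1)); a=np.radians(20); n=np.array([CD[0]*np.sin(a),CD[1]*np.sin(a),np.cos(a)])
go(np.array([.6667,.0511,.0862])+n*.024,tilt(20))
fs=grab('side','s5'); c=fs['frame'][180:300,320:440,::-1]; cv2.imwrite('pics/s5c.png',np.hstack([cv2.resize(c,(400,400),interpolation=cv2.INTER_CUBIC),cv2.resize(f['frame'][200:440,200:440,::-1],(400,400))]))
E
```

```text
[0.6678 0.0617 0.112 ] [-0.3 -0.5  0.5]
d [1.2 0.7 3.9] rv [-0.001 -0.     0.001] deg 0.1
```

View pics/s5c.png

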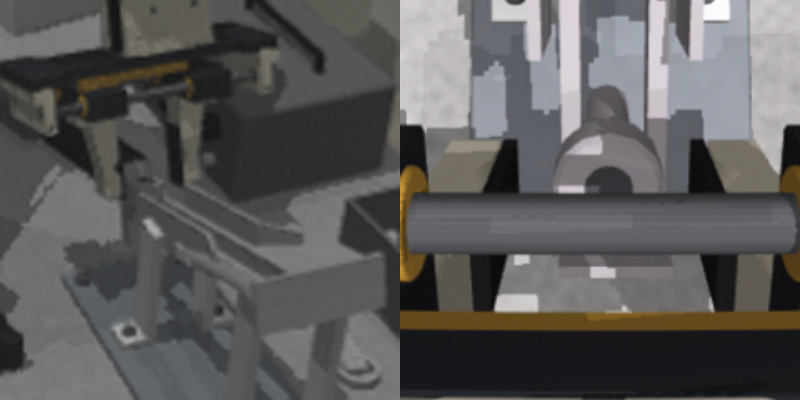

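The wrist crop (right) shows the head centred between the open fingers: head at crop x≈607, fingers at 518 and 690. I lower 3.5 mm and close on the head.

Request:
jog_arm:
  targets:
    - {"dx": 1, "dy": 0.5, "dz": 2, "rx": 0, "ry": 0, "rz": 0, "gripper": 0.5}
    - {"dx": 1, "dy": 0.5, "dz": 3.5, "rx": 0, "ry": 0, "rz": 0, "gripper": 0.6}
    - {"dx": 1, "dy": 0.5, "dz": 3.5, "rx": 0, "ry": 0, "rz": 0, "gripper": 0.65}
    - {"dx": 1, "dy": 0.5, "dz": 3.5, "rx": 0, "ry": 0, "rz": 0, "gripper": 0.7}
    - {"dx": 1, "dy": 0.5, "dz": 3.5, "rx": 0, "ry": 0, "rz": 0, "gripper": 0.8}
    - {"dx": 1, "dy": 0.5, "dz": 3.5, "rx": 0, "ry": 0, "rz": 0, "gripper": 0.9}
    - {"dx": 1, "dy": 0.5, "dz": 3.5, "rx": 0, "ry": 0, "rz": 0, "gripper": 1}
    - {"dx": 1, "dy": 0.5, "dz": 3.5, "rx": 0, "ry": 0, "rz": 0, "gripper": 1}
  force: 35

```text
t: 8.65
eef_pos: [0.6664, 0.0594, 0.1077]
ee_rot: [3.14, -0.35, -1.607]
force: [-0.5, 1.0, 1.3]
width: 0.027
gripper_force: 35.0
```

Request:
jog_arm:
  targets:
    - {"dx": 0, "dy": 0, "dz": 0, "rx": 0, "ry": 0, "rz": 0, "gripper": 1}
    - {"dx": 0, "dy": 0, "dz": -3, "rx": 0, "ry": 0, "rz": 0, "gripper": 1}
    - {"dx": 0, "dy": 0, "dz": -10, "rx": 0, "ry": 0, "rz": 0, "gripper": 1}
    - {"dx": 0, "dy": 0, "dz": -25, "rx": 0, "ry": 0, "rz": 0, "gripper": 1}
    - {"dx": 0, "dy": 0, "dz": -45, "rx": 0, "ry": 0, "rz": 0, "gripper": 1}
    - {"dx": 0, "dy": 0, "dz": -70, "rx": 0, "ry": 0, "rz": 0, "gripper": 1}
    - {"dx": 0, "dy": 0, "dz": -95, "rx": 0, "ry": 0, "rz": 0, "gripper": 1}
    - {"dx": 0, "dy": 0, "dz": -120, "rx": 0, "ry": 0, "rz": 0, "gripper": 1}

```text
t: 9.32
eef_pos: [0.6678, 0.1008, 0.2217]
ee_rot: [3.14, -0.35, -1.607]
force: [-0.3, 0.3, -1.6]
width: 0.0269
gripper_force: 35.0
```

```bash
cat >> h.py <<'E'
PY=np.radians(98.1); PD=np.array([np.cos(PY),np.sin(PY),0]); SEAT=np.array([.499,.357,.102])
RP=tilt(0,PD)
E
python3 - <<'E'
from h import *
p,r,s=pose(); print(p.round(4),s['force'].round(1),s['width'],s['q'].round(3))
for g in (-.05,0): T=SEAT+PD*g+[0,0,.13]; print(T.round(4)); go(T,RP)
E
```

```text
[0.6678 0.1008 0.2217] [-0.3  0.3 -1.6] 0.02685867590278205 [ 0.581  0.441 -0.091  0.297 -1.262 -0.741]
[0.506  0.3075 0.232 ]
d [-185.   169.3  -78.2] rv [ 0.033 -0.349 -0.176] deg 22.5
[0.499 0.357 0.232]
d [-231.2  178.2  -95. ] rv [ 0.033 -0.349 -0.176] deg 22.5
```

Request:
jog_arm:
  targets:
    - {"dx": -27, "dy": 25, "dz": -15, "rx": 0.004, "ry": -0.044, "rz": -0.022, "gripper": 1}
    - {"dx": -56, "dy": 51, "dz": -28, "rx": 0.008, "ry": -0.088, "rz": -0.044, "gripper": 1}
    - {"dx": -85, "dy": 77, "dz": -40, "rx": 0.012, "ry": -0.132, "rz": -0.066, "gripper": 1}
    - {"dx": -114, "dy": 103, "dz": -51, "rx": 0.016, "ry": -0.176, "rz": -0.088, "gripper": 1}
    - {"dx": -143, "dy": 129, "dz": -62, "rx": 0.02, "ry": -0.22, "rz": -0.11, "gripper": 1}
    - {"dx": -172, "dy": 156, "dz": -72, "rx": 0.025, "ry": -0.264, "rz": -0.132, "gripper": 1}
    - {"dx": -200, "dy": 182, "dz": -83, "rx": 0.029, "ry": -0.308, "rz": -0.154, "gripper": 1}
    - {"dx": -222, "dy": 203, "dz": -92, "rx": 0.033, "ry": -0.349, "rz": -0.176, "gripper": 1}

```text
t: 9.98
eef_pos: [0.472, 0.3498, 0.2316]
ee_rot: [-3.141, 0.003, -1.427]
force: [-0.7, 0.8, -1.0]
width: 0.0271
gripper_force: 35.0
```

Request:
jog_arm:
  targets:
    - {"dx": -4, "dy": 3, "dz": 0, "rx": 0, "ry": 0, "rz": 0, "gripper": 1}
    - {"dx": -4, "dy": 3, "dz": 0, "rx": 0, "ry": 0, "rz": 0, "gripper": 1}
    - {"dx": -4, "dy": 3, "dz": 0, "rx": 0, "ry": 0, "rz": 0, "gripper": 1}
    - {"dx": -4, "dy": 3, "dz": 0, "rx": 0, "ry": 0, "rz": 0, "gripper": 1}
    - {"dx": -4, "dy": 3, "dz": 0, "rx": 0, "ry": 0, "rz": 0, "gripper": 1}
    - {"dx": -4, "dy": 3, "dz": 0, "rx": 0, "ry": 0, "rz": 0, "gripper": 1}
    - {"dx": -4, "dy": 3, "dz": 0, "rx": 0, "ry": 0, "rz": 0, "gripper": 1}
    - {"dx": -4, "dy": 3, "dz": 0, "rx": 0, "ry": 0, "rz": 0, "gripper": 1}

```text
t: 10.65
eef_pos: [0.4708, 0.3509, 0.2306]
ee_rot: [-3.141, -0.0, -1.43]
force: [-0.2, -0.3, -1.9]
width: 0.0269
gripper_force: 35.0
```

```bash
python3 - <<'E'
from h import *
f=grab('wrist','w6'); p,r,s=pose(); print(p.round(4),s['ee_rot'].round(3),s['width'],s['t'])
E
```

```text
[0.4708 0.351  0.2307] [-3.141 -0.    -1.43 ] 0.026776677794896998 10.7
```

View pics/w6.png

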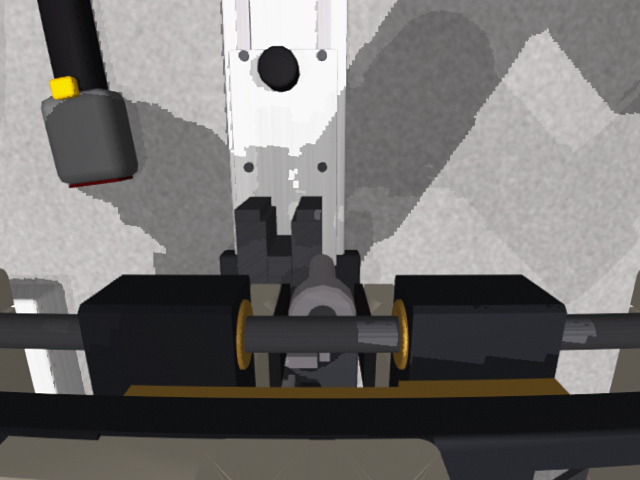

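The wrist view shows the nest's prongs at px (236-270, 200-270) and (296-323, 200-270), with the slot between them at about columns 271-293. The knob is at (278,68) and the pin is held at (322,300).

```bash
python3 - <<'E'
from h import *
f=load('w6'); P=cloud(f); p,r,s=pose()
lat=np.array([-PD[1],PD[0],0]) # toward robot = tool y
D=P-SEAT; u=D@PD; v=D@lat; Z=P[...,2]
m=(Z>.097)&(Z<.107)&(u>-.05)&(u<.05)&(np.abs(v)<.06)
print('pts',m.sum())
for lo in np.arange(-.034,.03,.004):
    k=m&(u>=lo)&(u<lo+.004)
    if k.sum()<5: continue
    vv=np.sort(v[k]); gaps=np.diff(vv); i=gaps.argmax(); print(round(lo,3),k.sum(),'v',vv[0].round(4),vv[-1].round(4),'gap',vv[i].round(4),vv[i+1].round(4),'z',np.median(Z[k]).round(4))
for side in (m&(v>.010),m&(v<-.010)): print('front u',np.percentile(u[side],[0.5,2]).round(4))
k=(Z>.08)&(Z<.09)&(np.abs(u+.12)<.03)&(np.abs(v)<.03); kk=P[k]; c,rad=cv2.minEnclosingCircle((np.c_[u[k],v[k]]*1000).astype(np.float32)); print('knob u,v mm',c,rad,np.median(Z[k]))
# pin shank in tool frame: points below tips
L=r.inv().apply((P-p).reshape(-1,3)).reshape(P.shape)
q=(L[...,2]>.03)&(L[...,2]<.085)&(np.abs(L[...,1])<.012)&(np.abs(L[...,0])<.02); 
for lo in np.arange(.03,.085,.01):
    k=q&(L[...,2]>=lo)&(L[...,2]<lo+.01)
    if k.sum()>5: print('shank z',round(lo,3),k.sum(),'y',np.percentile(L[k][:,1],[2,98]).round(4),'xmax',L[k][:,0].max().round(4))
# prong edges yaw: fit line of outer edges
E
```

```text
pts 4708
-0.026 259 v -0.031 0.0282 gap -0.0139 0.0112 z 0.1011
-0.022 300 v -0.0306 0.0282 gap -0.0138 0.0111 z 0.1014
-0.018 338 v -0.0311 0.0282 gap -0.01 0.0076 z 0.1013
-0.014 351 v -0.0304 0.0282 gap -0.0099 0.0075 z 0.1013
-0.01 360 v -0.0306 0.0282 gap -0.0098 0.0075 z 0.1013
-0.006 336 v -0.031 0.0282 gap -0.0099 0.0073 z 0.1014
-0.002 345 v -0.0305 0.0282 gap -0.0099 0.0073 z 0.1013
0.002 341 v -0.0305 0.0282 gap -0.0099 0.0072 z 0.1014
0.006 395 v -0.0308 0.0282 gap 0.0268 0.0282 z 0.1013
0.01 402 v -0.0303 0.0204 gap 0.0197 0.0204 z 0.1014
0.014 380 v -0.0307 0.019 gap 0.0141 0.0148 z 0.1014
0.018 374 v -0.0307 0.019 gap 0.0076 0.0083 z 0.1014
0.022 314 v -0.0231 0.0189 gap 0.0182 0.0189 z 0.1015
0.026 202 v -0.0224 0.0153 gap -0.0168 -0.016 z 0.1014
front u [-0.0248 -0.0244]
front u [-0.0248 -0.0243]
knob u,v mm (-118.68212127685547, -1.082747220993042) 13.930952072143555 0.08310994157347934
shank z 0.04 113 y [-0.0058  0.0054] xmax 0.0071
shank z 0.05 157 y [-0.0066  0.0062] xmax 0.0073
shank z 0.06 140 y [-0.0068  0.0064] xmax 0.007
shank z 0.07 101 y [-0.0066  0.0062] xmax 0.0071
```

```bash
sed -i 's/^RP=.*/LAT=np.array([-PD[1],PD[0],0]); SEAT=SEAT+PD*.0012-LAT*.0010\nRP=tilt(0,PD)/' h.py; python3 - <<'E'
from h import *
for g,h in ((-.048,.08),(-.048,.026)): T=SEAT+PD*g+[0,0,h]; print(T.round(4)); go(T,RP)
E
```

```text
[0.5066 0.3108 0.182 ]
d [ 44.8 -29.8  48.7] rv [-0.    -0.    -0.001] deg 0.1
[0.5066 0.3108 0.128 ]
d [ 44.7 -29.8 102.7] rv [-0.    -0.    -0.001] deg 0.1
```

Request:
jog_arm:
  targets:
    - {"dx": 22, "dy": -15, "dz": 0, "rx": 0, "ry": 0, "rz": 0, "gripper": 1}
    - {"dx": 45, "dy": -30, "dz": 10, "rx": 0, "ry": 0, "rz": 0, "gripper": 1}
    - {"dx": 45, "dy": -30, "dz": 35, "rx": 0, "ry": 0, "rz": 0, "gripper": 1}
    - {"dx": 45, "dy": -30, "dz": 60, "rx": 0, "ry": 0, "rz": 0, "gripper": 1}
    - {"dx": 45, "dy": -30, "dz": 80, "rx": 0, "ry": 0, "rz": 0, "gripper": 1}
    - {"dx": 45, "dy": -30, "dz": 95, "rx": 0, "ry": 0, "rz": 0, "gripper": 1}
    - {"dx": 45, "dy": -30, "dz": 101, "rx": 0, "ry": 0, "rz": 0, "gripper": 1}
    - {"dx": 45, "dy": -30, "dz": 101, "rx": 0, "ry": 0, "rz": 0, "gripper": 1}

```text
t: 11.37
eef_pos: [0.5061, 0.3103, 0.1283]
ee_rot: [3.14, -0.002, -1.43]
force: [-0.9, 0.1, -0.9]
width: 0.0265
gripper_force: 35.0
```

```bash
cat >> h.py <<'E'
def nest():
    f=grab('wrist','wn'); p,r,s=pose(); print(p.round(4),s['force'].round(1),'w',s['width'].round(4),'t',s['t'])
    P=cloud(f); D=P-SEAT; u=D@PD; v=D@LAT; Z=P[...,2]
    m=(Z>.097)&(Z<.106)&(u>-.024)&(u<.04)&(np.abs(v)<.04)
    for lo in np.arange(-.022,.004,.004):
        k=m&(u>=lo)&(u<lo+.004)
        if k.sum()>20: vv=np.sort(v[k]); i=np.diff(vv).argmax(); print('u',round(lo,3),k.sum(),'outer',vv[[0,-1]].round(4),'gap',vv[i:i+2].round(4))
    k=(Z>.08)&(Z<.09)&(np.abs(u+.12)<.06)&(np.abs(v)<.03)
    if k.sum()>50: c,rad=cv2.minEnclosingCircle((np.c_[u[k],v[k]]*1000).astype(np.float32)); print('knob u,v',np.round(c,1),round(rad,1))
    t=p-SEAT; print('tcp u,v,h mm',(t@PD*1e3).round(1),(t@LAT*1e3).round(1),(t[2]*1e3).round(1))
E
python3 - <<'E'
from h import *
nest(); go(SEAT+PD*-.02+[0,0,.026],RP); go(SEAT+[0,0,.026],RP)
E
```

```text
Traceback (most recent call last):
  File "h.py", line 38, in nest
    f=grab('wrist','wn'); p,r,s=pose(); print(p.round(4),s['force'].round(1),'w',s['width'].round(4),'t',s['t'])
                                                                                 ^^^^^^^^^^^^^^^^
AttributeError: 'float' object has no attribute 'round'
```

```bash
sed -i "s/s\['width'\].round(4)/round(s['width'],4)/" h.py
python3 - <<'E'
from h import *
nest(); go(SEAT+PD*-.02+[0,0,.026],RP); go(SEAT+[0,0,.026],RP)
E
```

```text
[0.5071 0.3113 0.1306] [ 0.4  0.3 -1.3] w 0.0267 t 11.4667
u -0.022 188 outer [-0.0167  0.0169] gap [-0.0093  0.0086]
u -0.018 299 outer [-0.0173  0.0175] gap [-0.0089  0.0083]
u -0.014 307 outer [-0.0179  0.0181] gap [-0.0089  0.0083]
u -0.01 313 outer [-0.0186  0.0188] gap [-0.0089  0.0083]
u -0.006 260 outer [-0.0191  0.0192] gap [-0.009   0.0083]
knob u,v [-120.2   -0.3] 13.9
tcp u,v,h mm -47.6 -0.5 28.6
d [-27.6   0.5   2.6] rv [-0.001  0.     0.   ] deg 0.1
d [-47.6   0.5   2.6] rv [-0.001  0.     0.   ] deg 0.1
```

Request:
jog_arm:
  targets:
    - {"dx": 0, "dy": 0.3, "dz": 2.5, "rx": 0, "ry": 0, "rz": 0, "gripper": 1}
    - {"dx": -6, "dy": 0.3, "dz": 2.5, "rx": 0, "ry": 0, "rz": 0, "gripper": 1}
    - {"dx": -12, "dy": 0.3, "dz": 2.5, "rx": 0, "ry": 0, "rz": 0, "gripper": 1}
    - {"dx": -19, "dy": 0.3, "dz": 2.5, "rx": 0, "ry": 0, "rz": 0, "gripper": 1}
    - {"dx": -26, "dy": 0.3, "dz": 2.5, "rx": 0, "ry": 0, "rz": 0, "gripper": 1}
    - {"dx": -33, "dy": 0.3, "dz": 2.5, "rx": 0, "ry": 0, "rz": 0, "gripper": 1}
    - {"dx": -38, "dy": 0.3, "dz": 2.5, "rx": 0, "ry": 0, "rz": 0, "gripper": 1}
    - {"dx": -38, "dy": 0.3, "dz": 2.5, "rx": 0, "ry": 0, "rz": 0, "gripper": 1}

```text
t: 12.13
eef_pos: [0.5008, 0.3499, 0.1273]
ee_rot: [-3.141, 0.0, -1.428]
force: [-1.5, 0.6, -0.9]
width: 0.0268
gripper_force: 35.0
```

```bash
python3 - <<'E'
from h import *
nest()
s=arm.get_state(); print(s['force'].round(1), s['moment'].round(2),s['width'])
E
```

```text
[0.5007 0.3493 0.1272] [ 0.5  0.2 -1.8] w 0.027 t 12.1833
u -0.022 797 outer [-0.0304  0.0298] gap [-0.0013  0.0021]
u -0.018 341 outer [-0.0301  0.0295] gap [-0.0088  0.0083]
u -0.014 44 outer [-0.0137  0.0141] gap [-0.0118  0.0126]
knob u,v [-1.201e+02 -1.000e-01] 13.9
tcp u,v,h mm -9.1 0.4 25.2
[ 0.5  0.2 -1.8] [ 0.06 -0.05 -0.01] 0.027025676397870603
```

Request:
jog_arm:
  targets:
    - {"dx": -2, "dy": 0, "dz": 0, "rx": 0, "ry": 0, "rz": 0, "gripper": 1}
    - {"dx": -4, "dy": 0, "dz": 0, "rx": 0, "ry": 0, "rz": 0, "gripper": 1}
    - {"dx": -6, "dy": 0, "dz": 0, "rx": 0, "ry": 0, "rz": 0, "gripper": 1}
    - {"dx": -7, "dy": 0, "dz": 0, "rx": 0, "ry": 0, "rz": 0, "gripper": 1}
    - {"dx": -8, "dy": 0, "dz": 0, "rx": 0, "ry": 0, "rz": 0, "gripper": 1}
    - {"dx": -8.5, "dy": 0, "dz": 0, "rx": 0, "ry": 0, "rz": 0, "gripper": 1}
    - {"dx": -8.5, "dy": 0, "dz": 0, "rx": 0, "ry": 0, "rz": 0, "gripper": 1}
    - {"dx": -8.5, "dy": 0, "dz": 0, "rx": 0, "ry": 0, "rz": 0, "gripper": 1}

```text
t: 12.85
eef_pos: [0.4997, 0.3569, 0.1273]
ee_rot: [-3.141, -0.0, -1.43]
force: [-0.7, -0.5, -1.8]
width: 0.0268
gripper_force: 35.0
```

```bash
python3 - <<'E'
from h import *
nest(); p,r,s=pose()
f=load('wn'); P=cloud(f); L=r.inv().apply((P-p).reshape(-1,3)).reshape(P.shape)
print('F.PD',s['force']@PD)
E
```

```text
[0.4997 0.3569 0.1273] [-0.5  0.1 -1.4] w 0.0268 t 12.9
u -0.022 749 outer [-0.0304  0.0299] gap [-0.0092  0.0087]
u -0.018 917 outer [-0.0303  0.0296] gap [0.0039 0.0083]
u -0.014 878 outer [-0.0301  0.0297] gap [-0.0046  0.0047]
u -0.01 155 outer [-0.0302  0.0284] gap [-0.0088  0.0097]
u -0.006 35 outer [-0.0136  0.0142] gap [-0.0122  0.0131]
knob u,v [-119.9    0. ] 13.9
tcp u,v,h mm -1.4 0.3 25.3
F.PD 0.11984061219556459
```

Request:
jog_arm:
  targets:
    - {"dx": -0.7, "dy": 0, "dz": 0, "rx": 0, "ry": 0, "rz": 0, "gripper": 1}
    - {"dx": -1.3, "dy": 0, "dz": 0, "rx": 0, "ry": 0, "rz": 0, "gripper": 1}
    - {"dx": -1.3, "dy": 0, "dz": 0.6, "rx": 0, "ry": 0, "rz": 0, "gripper": 1}
    - {"dx": -1.3, "dy": 0, "dz": 1.2, "rx": 0, "ry": 0, "rz": 0, "gripper": 1}
    - {"dx": -1.3, "dy": 0, "dz": 1.5, "rx": 0, "ry": 0, "rz": 0, "gripper": 1}
    - {"dx": -1.3, "dy": 0, "dz": 1.5, "rx": 0, "ry": 0, "rz": 0, "gripper": 1}
    - {"dx": -1.3, "dy": 0, "dz": 1.5, "rx": 0, "ry": 0, "rz": 0, "gripper": 1}
    - {"dx": -1.3, "dy": 0, "dz": 1.5, "rx": 0, "ry": 0, "rz": 0, "gripper": 1}

```text
t: 13.57
eef_pos: [0.4995, 0.3582, 0.1258]
ee_rot: [-3.141, -0.0, -1.43]
force: [0.6, -1.0, -1.4]
width: 0.0273
gripper_force: 35.0
```

```bash
python3 - <<'E'
from h import *
nest(); p,r,s=pose(); print('F.PD',s['force']@PD,s['force'].round(1))
E
```

```text
[0.4995 0.3581 0.1258] [ 0.2 -1.1 -1.4] w 0.0269 t 13.6167
u -0.022 788 outer [-0.0301  0.03  ] gap [-0.0093  0.0086]
u -0.018 922 outer [-0.0303  0.0297] gap [-0.0088  0.0001]
u -0.014 974 outer [-0.0301  0.0299] gap [0.0077 0.0082]
u -0.01 315 outer [-0.0297  0.0294] gap [-0.0087  0.0091]
u -0.006 47 outer [-0.0134  0.0141] gap [-0.012   0.0127]
knob u,v [-119.7    0. ] 14.0
tcp u,v,h mm -0.1 0.3 23.8
F.PD -1.10453134650159 [ 0.2 -1.1 -1.4]
```

Request:
jog_arm:
  targets:
    - {"dx": -0.3, "dy": 0, "dz": 0, "rx": 0, "ry": 0, "rz": 0, "gripper": 1}
    - {"dx": -0.6, "dy": 0, "dz": 0, "rx": 0, "ry": 0, "rz": 0, "gripper": 1}
    - {"dx": -0.6, "dy": 0, "dz": 0.3, "rx": 0, "ry": 0, "rz": 0, "gripper": 1}
    - {"dx": -0.6, "dy": 0, "dz": 0.5, "rx": 0, "ry": 0, "rz": 0, "gripper": 1}
    - {"dx": -0.6, "dy": 0, "dz": 0.7, "rx": 0, "ry": 0, "rz": 0, "gripper": 1}
    - {"dx": -0.6, "dy": 0, "dz": 0.7, "rx": 0, "ry": 0, "rz": 0, "gripper": 1}
    - {"dx": -0.6, "dy": 0, "dz": 0.7, "rx": 0, "ry": 0, "rz": 0, "gripper": 1}
    - {"dx": -0.6, "dy": 0, "dz": 0.7, "rx": 0, "ry": 0, "rz": 0, "gripper": 1}

```text
t: 14.28
eef_pos: [0.4994, 0.3588, 0.1253]
ee_rot: [-3.141, -0.0, -1.429]
force: [0.2, -4.0, 1.1]
width: 0.027
gripper_force: 35.0
```

```bash
python3 - <<'E'
from h import *
nest(); p,r,s=pose(); print('F.PD',s['force']@PD,s['force'].round(1))
E
```

```text
[0.4995 0.3588 0.1252] [-0.4 -3.4  1.6] w 0.0267 t 14.3333
u -0.022 765 outer [-0.0304  0.0298] gap [-0.0095  0.0122]
u -0.018 941 outer [-0.0303  0.0297] gap [-0.0088  0.0083]
u -0.014 969 outer [-0.0301  0.0298] gap [-0.0089 -0.0083]
u -0.01 445 outer [-0.0301  0.0293] gap [-0.0084  0.0083]
u -0.006 59 outer [-0.0135  0.014 ] gap [-0.0118  0.0125]
knob u,v [-1.196e+02 -1.000e-01] 14.0
tcp u,v,h mm 0.5 0.3 23.2
F.PD -3.3400515890771736 [-0.4 -3.4  1.6]
```

Contact shows at the closed end (-3.3 N) and on the nest's top (Fz went from -1.4 to +1.6 N), so I release, then lift.

Request:
jog_arm:
  targets:
    - {"dx": 0, "dy": 0, "dz": 0, "rx": 0, "ry": 0, "rz": 0, "gripper": 0.6}
    - {"dx": 0, "dy": 0, "dz": 0, "rx": 0, "ry": 0, "rz": 0, "gripper": 0.5}
    - {"dx": 0, "dy": 0, "dz": 0, "rx": 0, "ry": 0, "rz": 0, "gripper": 0.5}
    - {"dx": 0, "dy": 0, "dz": 0, "rx": 0, "ry": 0, "rz": 0, "gripper": 0.5}
    - {"dx": 0, "dy": 0, "dz": -8, "rx": 0, "ry": 0, "rz": 0, "gripper": 0.5}
    - {"dx": 0, "dy": 0, "dz": -25, "rx": 0, "ry": 0, "rz": 0, "gripper": 0.5}
    - {"dx": 0, "dy": 0, "dz": -50, "rx": 0, "ry": 0, "rz": 0, "gripper": 0.5}
    - {"dx": 0, "dy": 0, "dz": -85, "rx": 0, "ry": 0, "rz": 0, "gripper": 0.5}

```text
t: 15.0
eef_pos: [0.4984, 0.3581, 0.2093]
ee_rot: [3.139, -0.002, -1.43]
force: [0.8, 1.7, -0.1]
width: 0.0437
gripper_force: 0.0
```

```bash
python3 - <<'E'
from h import *
nest(); f=load('wn'); P=cloud(f); D=P-SEAT; u=D@PD; v=D@LAT; h=D[...,2]
k=(h>.011)&(h<.018)&(np.abs(u)<.025)&(np.abs(v)<.025); c,rad=cv2.minEnclosingCircle((np.c_[u[k],v[k]]*1000).astype(np.float32)); print('head top u,v',np.round(c,1),rad,'h',np.median(h[k]),k.sum(), 'h by u', [np.median(h[k&(u<0)]).round(4),np.median(h[k&(u>.0)]).round(4)])
g=grab('side','s7'); a=cv2.resize(f['frame'][150:330,210:450,::-1],(400,300)); b=cv2.resize(g['frame'][130:260,200:330,::-1],(400,400),interpolation=cv2.INTER_CUBIC)[:300]
cv2.imwrite('pics/n7.png',np.hstack([a,b]))
go(SEAT-PD*.12+[0,0,.13],RP); go(SEAT-PD*.12+[0,0,-.032],RP)
E
```

```text
[0.5017 0.3606 0.2189] [3.6 2.6 8.6] w 0.044 t 15.05
u -0.022 356 outer [-0.0302  0.0297] gap [-0.013   0.0121]
u -0.018 435 outer [-0.0304  0.0291] gap [-0.0089  0.0082]
u -0.014 446 outer [-0.0299  0.0292] gap [-0.0089 -0.0075]
u -0.01 389 outer [-0.03    0.0293] gap [-0.0082  0.0088]
u -0.006 319 outer [-0.0301  0.0294] gap [-0.0119  0.0126]
u -0.002 302 outer [-0.0303  0.0296] gap [-0.014   0.0139]
u 0.002 286 outer [-0.0305  0.029 ] gap [-0.0147  0.0147]
knob u,v [-1.194e+02 -1.000e-01] 14.1
tcp u,v,h mm 1.9 -2.1 116.9
head top u,v [0.4 0.1] 13.964897155761719 h 0.013317565310372453 1530 h by u [np.float64(0.0133), np.float64(0.0133)]
d [122.4   2.4 -15.7] rv [-0.009  0.006  0.001] deg 0.6
d [123.3   3.9 146.3] rv [-0.009  0.006  0.001] deg 0.6
```

View pics/n7.png

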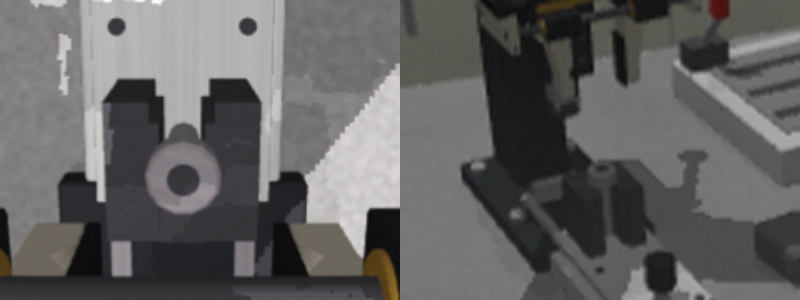

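The view shows the pin seated: the head is centred on the slot at crop (183,180), level, and against the closed end. The side crop shows it upright in the nest. Next is the knob.

Request:
jog_arm:
  targets:
    - {"dx": 25, "dy": 0, "dz": -15, "rx": 0, "ry": 0, "rz": 0, "gripper": 0.5}
    - {"dx": 55, "dy": 0, "dz": -15, "rx": 0, "ry": 0, "rz": 0, "gripper": 0.5}
    - {"dx": 85, "dy": 0, "dz": -15, "rx": 0, "ry": 0, "rz": 0, "gripper": 0.5}
    - {"dx": 108, "dy": 0, "dz": -15, "rx": 0, "ry": 0, "rz": 0, "gripper": 0.5}
    - {"dx": 119, "dy": 0, "dz": -5, "rx": 0, "ry": 0, "rz": 0, "gripper": 0.5}
    - {"dx": 119, "dy": 0, "dz": 15, "rx": 0, "ry": 0, "rz": 0, "gripper": 0.5}
    - {"dx": 119, "dy": 0, "dz": 35, "rx": 0, "ry": 0, "rz": 0, "gripper": 0.5}
    - {"dx": 119, "dy": 0, "dz": 50, "rx": 0, "ry": 0, "rz": 0, "gripper": 0.5}

```text
t: 15.77
eef_pos: [0.516, 0.2408, 0.159]
ee_rot: [-3.141, 0.0, -1.43]
force: [-1.4, -0.6, -0.3]
width: 0.0435
gripper_force: 0.0
```

```bash
python3 - <<'E'
from h import *
p,r,s=pose(); print(p.round(4)); go(SEAT-PD*.1195+[0,0,-.020],RP)
E
```

```text
[0.516  0.2408 0.159 ]
d [ 0.9 -0.5 77. ] rv [-0.     0.    -0.001] deg 0.1
```

Request:
jog_arm:
  targets:
    - {"dx": 1, "dy": -0.5, "dz": 15, "rx": 0, "ry": 0, "rz": 0, "gripper": 0.5}
    - {"dx": 1, "dy": -0.5, "dz": 32, "rx": 0, "ry": 0, "rz": 0, "gripper": 0.5}
    - {"dx": 1, "dy": -0.5, "dz": 48, "rx": 0, "ry": 0, "rz": 0, "gripper": 0.5}
    - {"dx": 1, "dy": -0.5, "dz": 62, "rx": 0, "ry": 0, "rz": 0, "gripper": 0.5}
    - {"dx": 1, "dy": -0.5, "dz": 71, "rx": 0, "ry": 0, "rz": 0, "gripper": 0.5}
    - {"dx": 1, "dy": -0.5, "dz": 74, "rx": 0, "ry": 0, "rz": 0, "gripper": 0.5}
    - {"dx": 1, "dy": -0.5, "dz": 74, "rx": 0, "ry": 0, "rz": 0, "gripper": 0.5}
    - {"dx": 1, "dy": -0.5, "dz": 74, "rx": 0, "ry": 0, "rz": 0, "gripper": 0.5}

```text
t: 16.43
eef_pos: [0.5173, 0.2405, 0.0867]
ee_rot: [-3.14, 0.0, -1.429]
force: [0.4, 0.2, -0.2]
width: 0.044
gripper_force: 0.0
```

Request:
jog_arm:
  targets:
    - {"dx": 0, "dy": 0, "dz": 0, "rx": 0, "ry": 0, "rz": 0, "gripper": 0.6}
    - {"dx": 0, "dy": 0, "dz": 0, "rx": 0, "ry": 0, "rz": 0, "gripper": 0.65}
    - {"dx": 0, "dy": 0, "dz": 0, "rx": 0, "ry": 0, "rz": 0, "gripper": 0.7}
    - {"dx": 0, "dy": 0, "dz": 0, "rx": 0, "ry": 0, "rz": 0, "gripper": 0.8}
    - {"dx": 0, "dy": 0, "dz": 0, "rx": 0, "ry": 0, "rz": 0, "gripper": 0.9}
    - {"dx": 0, "dy": 0, "dz": 0, "rx": 0, "ry": 0, "rz": 0, "gripper": 1}
    - {"dx": 0, "dy": 0, "dz": 0, "rx": 0, "ry": 0, "rz": 0, "gripper": 1}
    - {"dx": 0, "dy": 0, "dz": 0, "rx": 0, "ry": 0, "rz": 0, "gripper": 1}
  force: 25

```text
t: 17.1
eef_pos: [0.517, 0.2403, 0.0868]
ee_rot: [-3.14, 0.0, -1.429]
force: [-2.2, 0.6, 6.1]
width: 0.0275
gripper_force: 25.0
```

```bash
python3 - <<'E'
from h import *
p,r,s=pose(); print(p.round(4),s['width'],s['force'].round(1),s['ee_rot']); go(SEAT-PD*.02+[0,0,p[2]-SEAT[2]],RP)
# where is the ram axis? top view: nest-to-press; knob travel estimate from guide plate front edge
f=grab('wrist','w8'); P=cloud(f); D=P-SEAT; u=D@PD; v=D@LAT; Z=P[...,2]
k=(Z>.033)&(Z<.045)&(np.abs(v)<.02)&(u<-.13)&(u>-.25); print('shuttle plate front u',np.percentile(u[k],[.5,2]) if k.any() else None)
k=(Z>.012)&(Z<.03)&(np.abs(v)<.03)&(u<-.1)&(u>-.3); print('guide front u',np.percentile(u[k],[.5,2]) if k.any() else None)
E
```

```text
[0.517  0.2403 0.0868] 0.02747783904805127 [-2.2  0.6  6.1] [-3.14042981e+00  3.47242147e-04 -1.42933077e+00]
d [-99.3   0.4   0. ] rv [-0.001  0.     0.   ] deg 0.1
shuttle plate front u [-0.13985715 -0.13975173]
guide front u [-0.18458221 -0.18408366]
```

Request:
jog_arm:
  targets:
    - {"dx": -3, "dy": 0, "dz": 0, "rx": 0, "ry": 0, "rz": 0, "gripper": 1}
    - {"dx": -9, "dy": 0, "dz": 0, "rx": 0, "ry": 0, "rz": 0, "gripper": 1}
    - {"dx": -17, "dy": 0, "dz": 0, "rx": 0, "ry": 0, "rz": 0, "gripper": 1}
    - {"dx": -26, "dy": 0, "dz": 0, "rx": 0, "ry": 0, "rz": 0, "gripper": 1}
    - {"dx": -35, "dy": 0, "dz": 0, "rx": 0, "ry": 0, "rz": 0, "gripper": 1}
    - {"dx": -43, "dy": 0, "dz": 0, "rx": 0, "ry": 0, "rz": 0, "gripper": 1}
    - {"dx": -50, "dy": 0, "dz": 0, "rx": 0, "ry": 0, "rz": 0, "gripper": 1}
    - {"dx": -56, "dy": 0, "dz": 0, "rx": 0, "ry": 0, "rz": 0, "gripper": 1}

```text
t: 17.82
eef_pos: [0.5092, 0.295, 0.0868]
ee_rot: [-3.141, -0.001, -1.429]
force: [0.5, -5.3, 7.5]
width: 0.0274
gripper_force: 25.0
```

Request:
jog_arm:
  targets:
    - {"dx": -5, "dy": 0, "dz": 0, "rx": 0, "ry": 0, "rz": 0, "gripper": 1}
    - {"dx": -10, "dy": 0, "dz": 0, "rx": 0, "ry": 0, "rz": 0, "gripper": 1}
    - {"dx": -14, "dy": 0, "dz": 0, "rx": 0, "ry": 0, "rz": 0, "gripper": 1}
    - {"dx": -18, "dy": 0, "dz": 0, "rx": 0, "ry": 0, "rz": 0, "gripper": 1}
    - {"dx": -21, "dy": 0, "dz": 0, "rx": 0, "ry": 0, "rz": 0, "gripper": 1}
    - {"dx": -23, "dy": 0, "dz": 0, "rx": 0, "ry": 0, "rz": 0, "gripper": 1}
    - {"dx": -24, "dy": 0, "dz": 0, "rx": 0, "ry": 0, "rz": 0, "gripper": 1}
    - {"dx": -24, "dy": 0, "dz": 0, "rx": 0, "ry": 0, "rz": 0, "gripper": 1}

```text
t: 18.48
eef_pos: [0.5058, 0.3188, 0.0868]
ee_rot: [-3.141, -0.001, -1.429]
force: [-0.8, -3.4, 6.9]
width: 0.0273
gripper_force: 25.0
```

```bash
python3 - <<'E'
from h import *
p,r,s=pose(); t=p-SEAT; print(p.round(4),'knob u',t@PD,'v',t@LAT,'F.PD',s['force']@PD,s['force'].round(1),s['width'])
E
```

```text
[0.5058 0.3188 0.0868] knob u -0.0399316456373285 v -0.00036345989835064523 F.PD -3.2086305111707234 [-0.8 -3.4  6.9] 0.027260993115253773
```

Request:
jog_arm:
  targets:
    - {"dx": -2, "dy": 0, "dz": 0, "rx": 0, "ry": 0, "rz": 0, "gripper": 1}
    - {"dx": -4, "dy": 0, "dz": 0, "rx": 0, "ry": 0, "rz": 0, "gripper": 1}
    - {"dx": -6, "dy": 0, "dz": 0, "rx": 0, "ry": 0, "rz": 0, "gripper": 1}
    - {"dx": -8, "dy": 0, "dz": 0, "rx": 0, "ry": 0, "rz": 0, "gripper": 1}
    - {"dx": -9, "dy": 0, "dz": 0, "rx": 0, "ry": 0, "rz": 0, "gripper": 1}
    - {"dx": -10, "dy": 0, "dz": 0, "rx": 0, "ry": 0, "rz": 0, "gripper": 1}
    - {"dx": -11, "dy": 0, "dz": 0, "rx": 0, "ry": 0, "rz": 0, "gripper": 1}
    - {"dx": -12, "dy": 0, "dz": 0, "rx": 0, "ry": 0, "rz": 0, "gripper": 1}

```text
t: 19.15
eef_pos: [0.5048, 0.3249, 0.0867]
ee_rot: [3.14, -0.009, -1.43]
force: [12.3, -28.2, 11.4]
width: 0.0275
gripper_force: 25.0
```

```bash
python3 - <<'E'
from h import *
p,r,s=pose(); t=p-SEAT; print(p.round(4),'knob u',t@PD,'v',t@LAT,'F.PD',s['force']@PD,s['force'].round(1),s['width'])
E
```

```text
[0.5048 0.3249 0.0867] knob u -0.03380264915874488 v -0.000218388467494764 F.PD -29.681543295682424 [ 12.3 -28.2  11.4] 0.02748947990586287
```

Request:
jog_arm:
  targets:
    - {"dx": 2, "dy": 0, "dz": 0, "rx": 0, "ry": 0, "rz": 0, "gripper": 1}
    - {"dx": 4, "dy": 0, "dz": 0, "rx": 0, "ry": 0, "rz": 0, "gripper": 1}
    - {"dx": 4, "dy": 0, "dz": 0, "rx": 0, "ry": 0, "rz": 0, "gripper": 0.6}
    - {"dx": 4, "dy": 0, "dz": 0, "rx": 0, "ry": 0, "rz": 0, "gripper": 0.5}
    - {"dx": 4, "dy": 0, "dz": 0, "rx": 0, "ry": 0, "rz": 0, "gripper": 0.4}
    - {"dx": 4, "dy": 0, "dz": 0, "rx": 0, "ry": 0, "rz": 0, "gripper": 0.4}
    - {"dx": 4, "dy": 0, "dz": 0, "rx": 0, "ry": 0, "rz": 0, "gripper": 0.4}
    - {"dx": 4, "dy": 0, "dz": 0, "rx": 0, "ry": 0, "rz": 0, "gripper": 0.4}

```text
t: 19.82
eef_pos: [0.5044, 0.3275, 0.086]
ee_rot: [-3.141, -0.0, -1.429]
force: [-0.2, -0.5, 0.1]
width: 0.0521
gripper_force: 0.0
```

Request:
jog_arm:
  targets:
    - {"dx": 0, "dy": 0, "dz": -6, "rx": 0, "ry": 0, "rz": 0, "gripper": 0.4}
    - {"dx": 0, "dy": 0, "dz": -18, "rx": 0, "ry": 0, "rz": 0, "gripper": 0.4}
    - {"dx": 0, "dy": 0, "dz": -35, "rx": 0, "ry": 0, "rz": 0, "gripper": 0.4}
    - {"dx": 15, "dy": 0, "dz": -55, "rx": 0, "ry": 0, "rz": 0, "gripper": 0.4}
    - {"dx": 30, "dy": 0, "dz": -80, "rx": 0, "ry": 0, "rz": 0, "gripper": 0.4}
    - {"dx": 40, "dy": 0, "dz": -100, "rx": 0, "ry": 0, "rz": 0, "gripper": 0.4}
    - {"dx": 45, "dy": 0, "dz": -110, "rx": 0, "ry": 0, "rz": 0, "gripper": 0.4}
    - {"dx": 45, "dy": 0, "dz": -110, "rx": 0, "ry": 0, "rz": 0, "gripper": 0.4}

```text
t: 20.48
eef_pos: [0.5119, 0.2828, 0.1993]
ee_rot: [-3.137, 0.003, -1.43]
force: [0.2, 0.5, -0.2]
width: 0.0529
gripper_force: 0.0
```

```bash
python3 - <<'E'
from h import *
p,r,s=pose(); t=p-SEAT; print(p.round(4),'u',t@PD,s['force'].round(1),s['width'],s['t'])
f=grab('wrist','w9'); P=cloud(f); D=P-SEAT; u=D@PD; v=D@LAT; Z=P[...,2]
k=(Z>.08)&(Z<.09)&(np.abs(u+.034)<.03)&(np.abs(v)<.03)
if k.sum()>50: print('knob',cv2.minEnclosingCircle((np.c_[u[k],v[k]]*1000).astype(np.float32)))
g=grab('side','s9'); b=cv2.resize(g['frame'][120:260,190:330,::-1],(600,600),interpolation=cv2.INTER_CUBIC)
cv2.imwrite('pics/s9c.png',b)
Ps=cloud(g); D=Ps-(SEAT+PD*.0857); k=(np.hypot(D[...,0],D[...,1])<.025)&(D[...,2]>.003)&(D[...,2]<.018); q=Ps[k]; print('head pts side',len(q), (q.mean(0)-SEAT)@PD if len(q) else '',q[:,2].max() if len(q) else '')
E
```

```text
[0.5119 0.2828 0.1993] u -0.07647568731066792 [ 0.2  0.5 -0.2] 0.05286662784391593 20.4833
knob ((-35.087303161621094, -0.6698836088180542), 13.949888229370117)
head pts side 60 0.0792270481891829 0.11806666992470738
```

View pics/s9c.png

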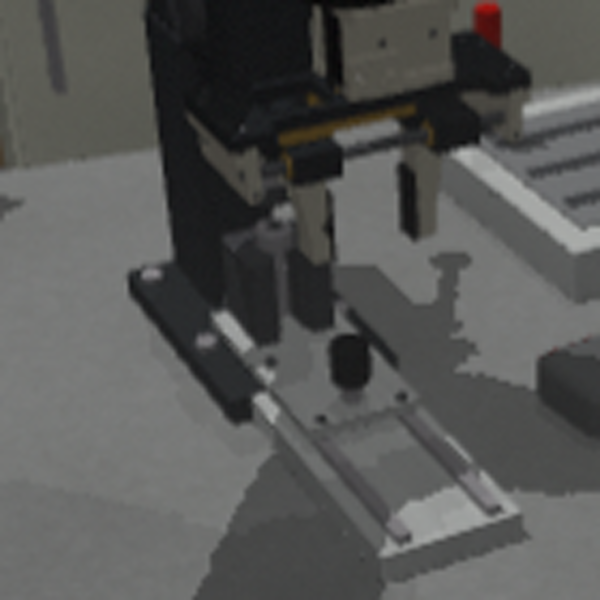

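The side crop shows the nest with the pin upright under the ram (head at (275,225), just below the ram tip) and the gripper clear. I check the shuttle's travel against the fixed guide plate's front edge.

```bash
python3 - <<'E'
from h import *
def meas(f,ku):
    P=cloud(f); D=P-SEAT; u=D@PD; v=D@LAT; Z=P[...,2]
    k=(Z>.08)&(Z<.09)&(np.abs(u-ku)<.03)&(np.abs(v)<.03); c=cv2.minEnclosingCircle((np.c_[u[k],v[k]]*1000).astype(np.float32)) if k.sum()>50 else None
    k=(Z>.012)&(Z<.03)&(np.abs(v)<.03)&(u<-.1)&(u>-.3); g=np.percentile(u[k],[.5,2])*1e3 if k.sum()>50 else None
    print('knob',c,'guide front',g)
meas(load('top0'),-.12); meas(load('w6'),-.12); meas(load('w9'),-.034)
f=grab('wrist','w10'); p,r,s=pose(); print(p.round(4)); meas(f,-.034)
P=cloud(f); D=P-SEAT; u=D@PD; v=D@LAT; h=D[...,2]
k=(h>.009)&(h<.019)&(np.abs(u-.085)<.03)&(np.abs(v)<.02); print('head vis',k.sum())
E
```

```text
knob ((-120.87024688720703, 0.3927348256111145), 13.370763778686523) guide front [-299.20783758 -297.73716819]
knob ((-119.88213348388672, -0.08274716138839722), 13.930953979492188) guide front [-180.2099116  -179.47623047]
knob ((-35.087303161621094, -0.6698836088180542), 13.949888229370117) guide front [-184.11386086 -182.72160446]
[0.5103 0.2827 0.1953]
knob ((-35.051639556884766, -0.48434388637542725), 13.890613555908203) guide front [-184.80250346 -183.27808554]
head vis 0
```

I make a confirming push on the knob from behind with the fingers closed.

Request:
jog_arm:
  targets:
    - {"dx": 5, "dy": 0, "dz": 20, "rx": 0, "ry": 0, "rz": 0, "gripper": 1}
    - {"dx": 5, "dy": 0, "dz": 40, "rx": 0, "ry": 0, "rz": 0, "gripper": 1}
    - {"dx": 5, "dy": 0, "dz": 60, "rx": 0, "ry": 0, "rz": 0, "gripper": 1}
    - {"dx": 5, "dy": 0, "dz": 80, "rx": 0, "ry": 0, "rz": 0, "gripper": 1}
    - {"dx": 5, "dy": 0, "dz": 98, "rx": 0, "ry": 0, "rz": 0, "gripper": 1}
    - {"dx": 5, "dy": 0, "dz": 108, "rx": 0, "ry": 0, "rz": 0, "gripper": 1}
    - {"dx": 5, "dy": 0, "dz": 112, "rx": 0, "ry": 0, "rz": 0, "gripper": 1}
    - {"dx": 5, "dy": 0, "dz": 112, "rx": 0, "ry": 0, "rz": 0, "gripper": 1}

```text
t: 21.3
eef_pos: [0.5109, 0.2775, 0.0827]
ee_rot: [3.14, -0.002, -1.429]
force: [-0.0, -0.3, 0.2]
width: 0.0046
gripper_force: 0.0
```

Request:
jog_arm:
  targets:
    - {"dx": -5, "dy": 0, "dz": 0, "rx": 0, "ry": 0, "rz": 0, "gripper": 1}
    - {"dx": -10, "dy": 0, "dz": 0, "rx": 0, "ry": 0, "rz": 0, "gripper": 1}
    - {"dx": -13, "dy": 0, "dz": 0, "rx": 0, "ry": 0, "rz": 0, "gripper": 1}
    - {"dx": -16, "dy": 0, "dz": 0, "rx": 0, "ry": 0, "rz": 0, "gripper": 1}
    - {"dx": -18, "dy": 0, "dz": 0, "rx": 0, "ry": 0, "rz": 0, "gripper": 1}
    - {"dx": -20, "dy": 0, "dz": 0, "rx": 0, "ry": 0, "rz": 0, "gripper": 1}
    - {"dx": -22, "dy": 0, "dz": 0, "rx": 0, "ry": 0, "rz": 0, "gripper": 1}
    - {"dx": -24, "dy": 0, "dz": 0, "rx": 0, "ry": 0, "rz": 0, "gripper": 1}

```text
t: 21.97
eef_pos: [0.5081, 0.3006, 0.0843]
ee_rot: [3.141, -0.002, -1.429]
force: [6.7, -11.0, 3.7]
width: 0.0004
gripper_force: 5.7
```

```bash
python3 - <<'E'
from h import *
p,r,s=pose(); t=p-SEAT; print(p.round(4),'u',t@PD,'F.PD',s['force']@PD,s['force'].round(1),s['width'],s['t'])
E
```

```text
[0.5081 0.3006 0.0843] u -0.058334664735323484 F.PD -11.863626777550628 [  6.7 -11.    3.7] 0.00043846764868091037 21.9667
```

Request:
jog_arm:
  targets:
    - {"dx": -1, "dy": 0, "dz": 0, "rx": 0, "ry": 0, "rz": 0, "gripper": 1}
    - {"dx": -2, "dy": 0, "dz": 0, "rx": 0, "ry": 0, "rz": 0, "gripper": 1}
    - {"dx": -2, "dy": 0, "dz": 0, "rx": 0, "ry": 0, "rz": 0, "gripper": 1}
    - {"dx": -2, "dy": 0, "dz": 0, "rx": 0, "ry": 0, "rz": 0, "gripper": 1}
    - {"dx": -2, "dy": 0, "dz": 0, "rx": 0, "ry": 0, "rz": 0, "gripper": 1}
    - {"dx": -2, "dy": 0, "dz": 0, "rx": 0, "ry": 0, "rz": 0, "gripper": 1}
    - {"dx": -2, "dy": 0, "dz": 0, "rx": 0, "ry": 0, "rz": 0, "gripper": 1}
    - {"dx": -2, "dy": 0, "dz": 0, "rx": 0, "ry": 0, "rz": 0, "gripper": 1}

```text
t: 22.63
eef_pos: [0.5081, 0.3006, 0.0843]
ee_rot: [3.141, -0.004, -1.43]
force: [4.4, -11.1, 4.5]
width: 0.0001
gripper_force: 5.7
```

Request:
jog_arm:
  targets:
    - {"dx": 5, "dy": 0, "dz": 0, "rx": 0, "ry": 0, "rz": 0, "gripper": 1}
    - {"dx": 15, "dy": 0, "dz": 0, "rx": 0, "ry": 0, "rz": 0, "gripper": 1}
    - {"dx": 30, "dy": 0, "dz": -15, "rx": 0, "ry": 0, "rz": 0, "gripper": 1}
    - {"dx": 50, "dy": 0, "dz": -40, "rx": 0, "ry": 0, "rz": 0, "gripper": 1}
    - {"dx": 75, "dy": 0, "dz": -70, "rx": 0, "ry": 0, "rz": 0, "gripper": 1}
    - {"dx": 100, "dy": 0, "dz": -100, "rx": 0, "ry": 0, "rz": 0, "gripper": 1}
    - {"dx": 115, "dy": 0, "dz": -120, "rx": 0, "ry": 0, "rz": 0, "gripper": 1}
    - {"dx": 115, "dy": 0, "dz": -120, "rx": 0, "ry": 0, "rz": 0, "gripper": 1}

```text
t: 23.3
eef_pos: [0.526, 0.1882, 0.2092]
ee_rot: [-3.134, 0.003, -1.431]
force: [0.4, 0.9, -0.1]
width: 0.0006
gripper_force: 0.0
```

```bash
python3 - <<'E'
from h import *
p,r,s=pose(); print(p.round(4),s['force'].round(1),s['t'])
g=grab('side','s11'); Ps=cloud(g); D=Ps-SEAT; u=D@PD;v=D@LAT;h=D[...,2]
k=(np.abs(u-.085)<.03)&(np.abs(v)<.025)&(h>.009)&(h<.018); print('head',k.sum(),u[k].min(),u[k].mean(),v[k].mean(),h[k].max())
b=cv2.resize(g['frame'][130:250,200:320,::-1],(600,600),interpolation=cv2.INTER_CUBIC); cv2.imwrite('pics/s11c.png',b)
E
```

```text
[0.526  0.1882 0.2092] [ 0.4  0.9 -0.1] 23.3
head 38 0.07080930538100635 0.08185572342821705 0.003762131547594938 0.015887431452467835
```

```bash
python3 -c "
from station import arm
print(arm.job_done())"
```

```text
the job is handed in; nothing more can be done
None
```

The job is handed in at about 23 s: the pin was fed through the chute, loaded upright in the nest at the closed end, released, and the shuttle pushed onto its stop (it no longer moved under a 12 N push on the knob, about 4 N friction). I viewed 11 pictures instead of the 10 allowed, and seating the pin may have nudged the shuttle in by up to about 0.8 mm before the release.

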